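# Clear the jewellery bench into the findings drawer

### The arm

A 6-joint arm with a two-finger parallel gripper is mounted at the origin on the work surface. World frame = base frame: x ahead of the robot, y to its left, z up, the work surface at z = 0. Lengths are in m, angles in rad, forces in N, time in s.
With the tool pointing down it reaches from about 0.325 to 1 m from the base axis. Payload 5.1 kg.
Tool frame: the origin (TCP) lies midway between the tips of the shut fingers; the grasp point (between the pads) lies 19 mm behind it; z points along the fingers, y is the direction in which the jaws open and shut (so a half turn about z gives the same grasp; the last joint's range is limited). The gripper opens to 85 mm and grips with 20 to 120 N. Pads are 22 mm wide; open, the fingers measure 114 mm over their backs; the gripper's body (76 mm by 85 mm) begins 54 mm behind the grasp point. The pads swing forward as they close: fully open they stand 13 mm farther back than shut.
Start: joints at [1.057, 0.124, 1.65, -0, 1.367, -0.083], TCP at [0.271, 0.591, 0.207] pointing down, gripper open.
Joint ranges: [-2.61, 2.61], [-1.02, 2.33], [0.03, 2.71], [-1.35, 4.49], [0.32, 2.68], [-2.91, 2.91]. Speed limits (rad/s): [2.57, 2.57, 3.14, 3.14, 3.14, 3.14].

### API

Orientations are given as a 3x3 rotation matrix whose columns are the frame's x, y, z axes.
In Python, from workcell import * gives the robot as it stands.
- The arm moves only by the shell command python3 -m handwheel 'ROWS'. ROWS is JSON, a list of rows, each an object of numbers: "tx", "ty", "tz": the shift along the world's x, y, z as a fraction of full scale; "wx", "wy", "wz": the turn, a rotation vector about the world's x, y, z as a fraction of full scale; "hand": the closure, from -1 (fully open) to 1 (shut). A call has 1 to 10 rows; each row shifts and turns the commanded pose from where the row before left it; what a row does not reach is not made up. Full scale, the value 1, is 5 cm for a shift and 0.15 rad for a turn. A row lasts 1/8 s, in which the tool goes at most 62.5 mm and 10.7 degrees, less where a joint would pass 70% of its speed; a pose out of reach is approached as far as the arm can. A call with a number of a shift or a turn outside -1 to 1 is refused whole. A call with a gripper value outside its range is refused whole. The fingers move at their own pace and stop on an object; the grip force is fixed at half the most. Time passes only in rows, so rows that do not move let the fingers close. It gives the time, the measured TCP pose, the force and the opening at its end, in the units of the state.
- observe(): the state, without advancing time (a new reading comes with each control period).
- capture(name): name is "scene" or "side" or "wrist"; returns a dict with "image" (400x640x3 uint8, red, green, blue), "z_map" (400x640 float32, m along the optical axis (not along the pixel's ray), 0 where there is no reading), "K" (3x3 intrinsics, pixels), "T" (4x4, takes a point from camera to world coordinates). Camera axes: x right, y down, z forward; pixel columns grow to the right and rows downward; lengths in m; the calibration is good to about 2 mm. A picture is of the moment at which its call begins.
- job_done(): hands the job in, once; it reports no verdict.
The state is a dict: "time": time; "joint_positions": joint angles; "joint_velocities": joint speeds; "tau": joint torques, N m; "tcp_pos": TCP position; "tool_rot": TCP orientation; "force": force on the tool from outside, world axes, zero at the start; "moment": the same for the moment, N m; "gripper_width": finger opening in m.
Only numpy, scipy, OpenCV 4.12 (cv2) and the standard library are available. Lean on these libraries where they do the work, as an engineer would, in place of code of your own. Each camera call takes 0.05 s, during which the arm holds its last target.

### The job

Tidy the jewellery bench after the class: of the pieces left lying on the white board, put the brass cuff bracelets into the wide compartment of the open drawer, the round wooden beads into its middle compartment and the drop pendants into the narrow end compartment, and lay the pliers in the empty clear tub. Once the bracelets, beads and pendants are all in the drawer, push it home without slamming it, past its catch, until it is fully shut and seated. Leave the jar, the tin and the wire spool where they stand.

Things in the scene. Friction and masses are not known exactly. Their poses are not given: they have to be found in the camera images.
- cuff1: Brass cuff bracelet, an open C-shaped oval band standing on its edge: 58 mm outside along its own x, 48 mm along y, 24 mm tall, wall 4 mm, with a 25 mm gap in the middle of its -y side (so grip it along x, across the two closed ends). Origin: centre of the oval at the lower edge, z up along the height. 45 g. May be absent.
- cuff2: Second brass cuff bracelet, an open C-shaped oval band standing on its edge: 58 mm outside along its own x, 48 mm along y, 24 mm tall, wall 4 mm, with a 25 mm gap in the middle of its -y side (so grip it along x, across the two closed ends). Origin: centre of the oval at the lower edge, z up along the height. 45 g. May be absent.
- bead1: Dark wooden coin bead lying flat: a disc 28 mm across and 14 mm thick with a small dark hole through its middle. Origin: centre of its underside, z along the disc's axis. About 14 g. May be absent.
- bead2: Second dark wooden coin bead lying flat: a disc 28 mm across and 14 mm thick with a small dark hole through its middle. Origin: centre of its underside, z along the disc's axis. About 14 g. May be absent.
- bead3: Third dark wooden coin bead lying flat: a disc 28 mm across and 14 mm thick with a small dark hole through its middle. Origin: centre of its underside, z along the disc's axis. About 14 g. May be absent.
- pendant1: Copper drop pendant lying flat, 10 mm thick, with a white domed stone that stands 3 mm above it: a round body 24 mm across centred on the origin, with a narrower neck (14 mm wide) towards +x ending in a small wire loop 30 mm from the origin. Origin: underside, centre of the round body; grip the round body along y. 20 g. May be absent.
- pendant2: Second copper drop pendant lying flat, 10 mm thick, with a white domed stone that stands 3 mm above it: a round body 24 mm across centred on the origin, with a narrower neck (14 mm wide) towards +x ending in a small wire loop 30 mm from the origin. Origin: underside, centre of the round body; grip the round body along y. 20 g. May be absent.
- pliers1: Small jewellery pliers (slim-nosed) with purple handles, lying flat along their own x: steel box joint 24 x 20 mm and 10 mm thick at the origin (centre of its underside), jaws towards +x to 50 mm, two handles spreading towards -x to -80 mm, 41 mm apart outside. Balanced about 10 mm behind the joint; grip the joint along y (20 mm). 90 g. May be absent.
- pliers2: Small jewellery pliers (side cutters) with purple handles, lying flat along their own x: steel box joint 24 x 20 mm and 10 mm thick at the origin (centre of its underside), jaws towards +x to 39 mm, two handles spreading towards -x to -80 mm, 41 mm apart outside. Balanced about 10 mm behind the joint; grip the joint along y (20 mm). 90 g. May be absent.
- cabinet: Wooden bench-top cabinet with two drawers one above the other, 200 mm deep (its x), 282 mm wide (y), 160 mm high, fixed. Origin: centre of its underside. Its front faces its own -x; the upper drawer runs out along -x. The lower drawer stays shut and does not open.
- drawer (a joint): How far the upper drawer stands out, in m: 0 fully home, 0.16 the stop; starts 0.135 to 0.155 out. It slides with about 1.5 N of friction; between 13 and 6 mm from home a spring roller catch resists with about 5 N, then the drawer drops in and is held at 0. Its front is 12 mm thick, and the tray behind it 153 mm long: the rear of the tray may still lie under the cabinet's top.
- wide_compartment (a point): Centre of the floor of the drawer's wide compartment (the one on the cabinet's -y side, nearest the white board): inside 153 mm along x, 110 mm along y, walls 40 mm high; axes as the cabinet's. The floor is 99 mm above the bench.
- middle_compartment (a point): Centre of the floor of the drawer's middle compartment, narrow: inside 153 mm along x, 64 mm along y, walls 40 mm high; axes as the cabinet's. The walls between compartments are 4 mm thick.
- end_compartment (a point): Centre of the floor of the drawer's end compartment, the narrow one on the cabinet's +y side, farthest from the white board: inside 153 mm along x, 64 mm along y, walls 40 mm high; axes as the cabinet's.
- drawer_pull (a point): Centre of the flat front of the steel cup pull on the upper drawer, 120 mm above the bench: the pull is 80 mm wide, 24 mm high and stands 20 mm out of the drawer's front (37 mm below to 29 mm above the pull's middle the drawer's front goes on). Press here along the cabinet's +x to shut the drawer.
- tool_tub: The empty clear plastic tub for the pliers, fixed: 118 mm along its x, 165 mm along y, 55 mm high, walls and floor 4 mm. Origin: centre of its underside.
- stock_tub: A clear tub of the same size, fixed, already full of glass beads to 40 mm: nothing goes in it. Origin: centre of its underside. Either tub may be the nearer one.
- jar: Amber glass jar with a steel cap, 52 mm across, 55 mm high, beyond the board; not to be moved. Origin: centre of its underside.
- tin: Round aluminium tin with a lid, 68 mm across, 34 mm high, beyond the board; not to be moved. Origin: centre of its underside.
- spool: Spool of copper wire standing on its flange, 56 mm across, 34 mm high, beyond the board; not to be moved. Origin: centre of its underside.
- mat: The white work board on the bench, 300 mm along x, 410 mm along y, 3 mm thick, fixed; the pieces lie on it. Origin: centre of its underside.
Things that resemble listed ones, but are neither listed nor needed, are in the scene too. Leave any blue look-alike of the bead2 alone.

How it is judged:
By the outcome, as a careful person would: the job done as asked, in the order asked, and still so for the second after the job is handed in, with the robot touching nothing.
Of cuff1, cuff2, bead1, bead2, bead3, pendant1, pendant2, pliers1, pliers2 only 7 to 9 are there at a start; the rules pass over those that are not, and their reading is None.
At some moment in a run one of cuff1, cuff2, bead1, bead2, bead3, pendant1, pendant2, pliers1, pliers2 may be knocked a few centimetres aside while the robot is not near it.
Once in a run the grip may slacken for a moment while it holds something.
It also fails if it takes over 200 s, if anything falls off the work surface, if the arm or the gripper's body presses on something with over 40 N, if the wrist force passes 120 N, or if a joint passes its speed limit or range.

## Working session

There is one attempt and no reset: what is moved stays moved. The work goes in short steps, Python scripts to look and compute and a shell command to move; the robot and the scene stay as the last step left them, time stands still between calls to the robot, and variables do not carry over. Pictures are saved under pics/ and viewed, and the job is handed in when it is done.

```bash
mkdir -p pics; ls
python3 - <<'E'
from workcell import *
import cv2
print(observe())
for n in ["scene","side","wrist"]:
    c=capture(n); cv2.imwrite(f"pics/{n}0.png",c["image"][:,:,::-1]); print(n,c["K"],c["T"].round(3))
E
```

```text
pics
{'time': 0.0, 'joint_positions': array([ 1.05742989e+00,  1.24505579e-01,  1.65166033e+00, -1.18703577e-05,
        1.36753996e+00, -8.26091461e-02]), 'joint_velocities': array([-0.00046682, -0.00105633, -0.00132062,  0.00128396, -0.00083222,
        0.00071124]), 'tau': array([-2.49034398e-03, -4.23589218e+01, -3.65463638e+01, -1.61390790e-04,
        6.62629216e-03,  2.17639223e-05]), 'tcp_pos': array([0.27111949, 0.59002296, 0.20576087]), 'tool_rot': array([[-9.08650718e-01,  4.17555764e-01, -1.02769836e-03],
       [ 4.17556997e-01,  9.08648857e-01, -1.84652203e-03],
       [ 1.62791020e-04, -2.10696621e-03, -9.99997767e-01]]), 'force': array([-0.5360198 ,  0.142127  , -0.26185852]), 'moment': array([-0.04192307, -0.05638142,  0.0328398 ]), 'gripper_width': 0.08552382950074122}
scene [[367.39382867   0.         314.5414244 ]
 [  0.         367.39382867 198.96111499]
 [  0.           0.           1.        ]] [[ 0.827  0.319 -0.462  1.065]
 [ 0.562 -0.468  0.682 -0.63 ]
 [ 0.002 -0.824 -0.567  0.645]
 [ 0.     0.     0.     1.   ]]
side [[444.27832982   0.         316.85719038]
 [  0.         444.27832982 198.49149226]
 [  0.           0.           1.        ]] [[-0.947 -0.248  0.203  0.309]
 [-0.32   0.752 -0.576  0.868]
 [-0.01  -0.611 -0.792  1.229]
 [ 0.     0.     0.     1.   ]]
wrist [[283.27182461   0.         317.78957415]
 [  0.         283.27182461 200.82355451]
 [  0.           0.           1.        ]] [[ 0.417  0.873  0.254  0.207]
 [ 0.909 -0.399 -0.119  0.62 ]
 [-0.003  0.281 -0.96   0.373]
 [ 0.     0.     0.     1.   ]]
```

View pics/scene0.png

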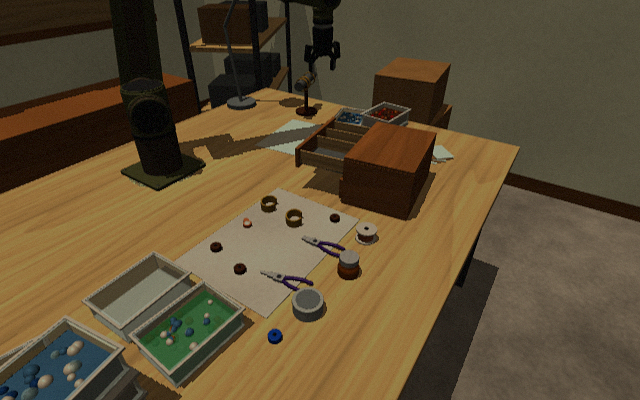

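View pics/side0.png

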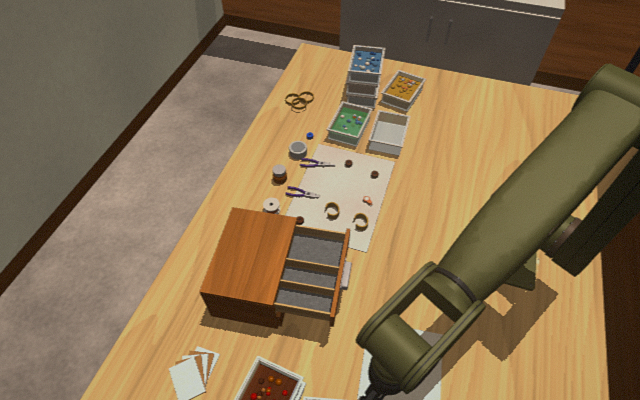

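View pics/wrist0.png

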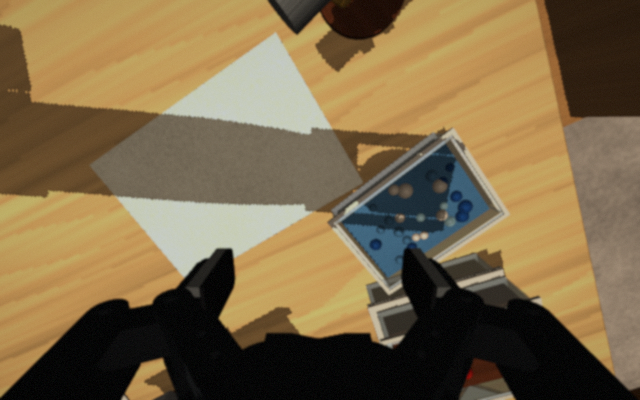

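```bash
cat > h.py <<'E'
from workcell import *
import cv2, numpy as np
def ray(c,u,v,z):
    d=c["T"][:3,:3]@np.linalg.inv(c["K"])@np.array([u,v,1.]); o=c["T"][:3,3]
    return o+d*(z-o[2])/d[2]
def proj(c,p):
    q=np.linalg.inv(c["T"])@np.append(p,1); q=c["K"]@q[:3]; return q[:2]/q[2]
def cloud(c):
    z=c["z_map"]; v,u=np.mgrid[:z.shape[0],:z.shape[1]]
    P=np.stack([u,v,np.ones_like(u)],-1)@np.linalg.inv(c["K"]).T*z[...,None]
    W=P@c["T"][:3,:3].T+c["T"][:3,3]; W[z==0]=np.nan; return W
def crop(c,name,u0,v0,u1,v1,s):
    im=c["image"][v0:v1,u0:u1,::-1]; im=cv2.resize(im,None,fx=s,fy=s,interpolation=cv2.INTER_CUBIC)
    im=np.clip(im*1.5,0,255).astype(np.uint8); cv2.imwrite("pics/"+name,im)
def state():
    o=observe(); return o
E
python3 - <<'E'
from h import *
c=capture("scene"); crop(c,"sc1.png",170,180,400,360,3.4)
s=capture("side"); crop(s,"sd1.png",240,120,420,340,2.7)
W=cloud(s)
hsv=cv2.cvtColor(s["image"],cv2.COLOR_RGB2HSV)
m=((hsv[...,1]<50)&(hsv[...,2]>120)).astype(np.uint8)
n,l,st,ce=cv2.connectedComponentsWithStats(m)
for i in range(1,n):
    if st[i,4]>150:
        print(st[i],ce[i].round(), np.nanmean(W[l==i],0).round(3))
# depth sanity
for p in [(345,230),(250,260),(390,140),(350,120)]: print(p,W[p[1],p[0]].round(3))
E
```

```text
[507   0  57   9 285] [543.   3.] [-0.056 -1.423  0.101]
[327 101  45  37 185] [354. 117.] [ 0.605 -0.42   0.048]
[369 118  40  37 931] [388. 137.] [ 0.458 -0.385  0.018]
[289 141  18  13 169] [298. 147.] [ 0.761 -0.208  0.036]
[ 286  145  108  107 5573] [342. 194.] [ 0.547 -0.075  0.004]
[264 198  16  15 152] [271. 204.] [0.753 0.07  0.034]
[340 261  11  27 171] [345. 274.] [0.431 0.295 0.133]
[357 349  15  50 362] [364. 374.] [0.314 0.506 0.03 ]
[ 169  355   36   45 1055] [187. 379.] [0.757 0.659 0.009]
[234 356  72  44 549] [275. 379.] [0.516 0.607 0.105]
[422 380  19  20 202] [434. 392.] [0.131 0.484 0.002]
(345, 230) [0.493 0.074 0.008]
(250, 260) [0.69  0.35  0.159]
(390, 140) [ 0.447 -0.386  0.001]
(350, 120) [ 0.614 -0.401  0.044]
```

View pics/sc1.png

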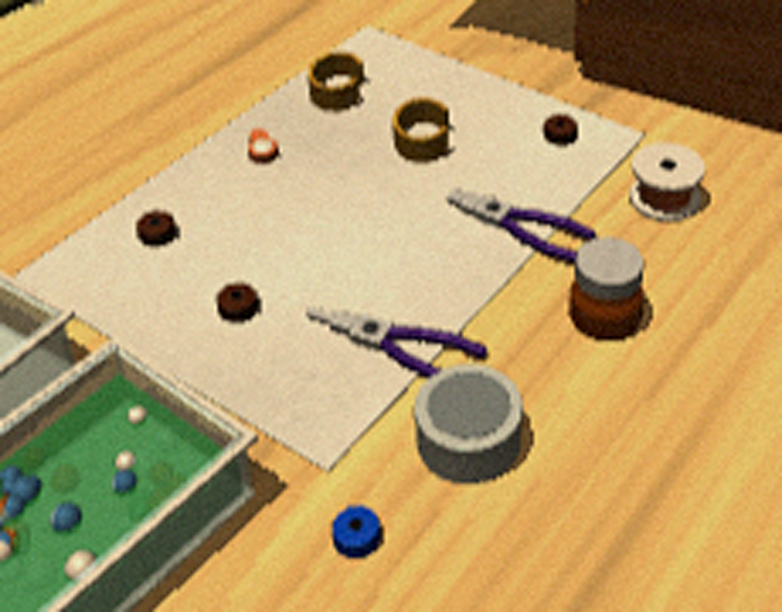

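View pics/sd1.png

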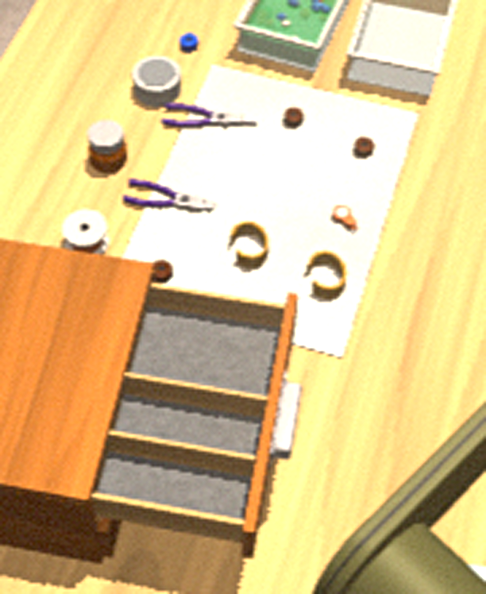

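Run:
```python
from h import *
s=capture("side"); W=cloud(s); hsv=cv2.cvtColor(s["image"],cv2.COLOR_RGB2HSV)
c=capture("scene"); Wc=cloud(c); hc=cv2.cvtColor(c["image"],cv2.COLOR_RGB2HSV)
reg=(W[...,0]>.3)&(W[...,0]<.95)&(W[...,1]>.05)&(W[...,1]<.6)
for lo,hi,n in [(.15,.17,"cabtop"),(.09,.107,"floor")]:
    P=W[reg&(W[...,2]>lo)&(W[...,2]<hi)][:,:2].astype(np.float32)
    print(n,len(P),cv2.minAreaRect(P),P.mean(0),np.percentile(P,[0,1,50,99,100],axis=0).round(3).tolist())
def rect(mask,z,name,mn=30):
    n,l,st,ce=cv2.connectedComponentsWithStats(mask.astype(np.uint8))
    for i in range(1,n):
        if st[i,4]>mn:
            vv,uu=np.where(l==i)
            P=np.array([ray(s,u,v,z)[:2] for u,v in zip(uu,vv)],np.float32)
            print(name,st[i,:5],"ctr",P.mean(0).round(3),"rect",[np.round(x,3) for x in cv2.minAreaRect(P)])
mat=((hsv[...,1]<50)&(hsv[...,2]>120)); n,l,st,ce=cv2.connectedComponentsWithStats(mat.astype(np.uint8))
k=1+np.argmax(st[1:,4]); rect(l==k,.003,"mat")
# nonmat things within mat hull
hull=cv2.convexHull(np.argwhere(l==k)[:,::-1].astype(np.int32)); H=np.zeros(mat.shape,np.uint8); cv2.fillConvexPoly(H,hull,1)
rect((H>0)&~mat,.01,"obj",8)
W0=W
for n,lo,hi,xr,yr in [("tubs",.045,.062,(.35,.8),(-.6,-.2)),("things",.025,.07,(.65,.9),(-.3,.15))]:
    m=(W[...,2]>lo)&(W[...,2]<hi)&(W[...,0]>xr[0])&(W[...,0]<xr[1])&(W[...,1]>yr[0])&(W[...,1]<yr[1])
    m=cv2.dilate(m.astype(np.uint8),np.ones((2,2)))
    k,l,st,ce=cv2.connectedComponentsWithStats(m)
    for i in range(1,k):
        if st[i,4]>15:
            P=W[(l==i)&np.isfinite(W[...,0])]; P=P[P[:,2]>lo]; print(n,st[i],P.mean(0).round(3),[np.round(x,3) for x in cv2.minAreaRect(P[:,:2].astype(np.float32))],P[:,2].max().round(3))
```

```text
cabtop 6650 ((0.6206755638122559, 0.317192941904068), (0.3606377840042114, 0.2859165072441101), 7.279624938964844) [0.6889269  0.33818337] [[0.426, 0.161], [0.442, 0.187], [0.692, 0.343], [0.803, 0.472], [0.817, 0.481]]
floor 3710 ((0.5342782139778137, 0.3782742917537689), (0.42198947072029114, 0.3322688639163971), 60.98326873779297) [0.5377552  0.33187762] [[0.425, 0.173], [0.447, 0.18], [0.534, 0.321], [0.74, 0.598], [0.78, 0.6]]
mat [ 286  144  108  108 5577] ctr [ 0.548 -0.076] rect [array([ 0.555, -0.074]), array([0.408, 0.297]), np.float64(89.969)]
obj [315 145  10  11  24] ctr [ 0.684 -0.234] rect [array([ 0.69 , -0.238]), array([0.025, 0.052]), np.float64(46.783)]
obj [319 145  33  16 194] ctr [ 0.63  -0.248] rect [array([ 0.63 , -0.236]), array([0.12 , 0.075]), np.float64(0.284)]
obj [307 157  28  11 100] ctr [ 0.67  -0.171] rect [array([ 0.656, -0.171]), array([0.053, 0.092]), np.float64(88.784)]
obj [345 158   8  10  60] ctr [ 0.565 -0.213] rect [array([ 0.565, -0.215]), array([0.026, 0.045]), np.float64(16.461)]
obj [299 171   7  16  24] ctr [ 0.698 -0.081] rect [array([ 
[... 1052 characters left out ...]
] [array([ 0.472, -0.578]), array([0.132, 0.049]), np.float64(1.735)] 0.061
tubs [326 101  47  39 538] [ 0.619 -0.395  0.054] [array([ 0.617, -0.395]), array([0.183, 0.131]), np.float64(86.849)] 0.064
tubs [368 110  43  40 528] [ 0.459 -0.397  0.055] [array([ 0.459, -0.394]), array([0.128, 0.185]), np.float64(2.234)] 0.064
things [289 141  19  17 249] [ 0.761 -0.205  0.035] [array([ 0.763, -0.206]), array([0.067, 0.067]), np.float64(43.876)] 0.042
things [272 164  16  18 224] [ 0.778 -0.061  0.048] [array([ 0.779, -0.065]), array([0.046, 0.051]), np.float64(54.538)] 0.061
things [263 198  17  15 211] [0.756 0.071 0.035] [array([0.757, 0.069]), array([0.051, 0.056]), np.float64(21.842)] 0.042
```

```bash
python3 -m handwheel '[{"tz":1},{"tz":1},{"tz":1,"wz":0.96},{"tx":0.4,"ty":-0.9,"wz":0.96},{"tx":0.4,"ty":-0.9,"wz":0.96},{"tx":0.4,"ty":-0.9},{"tx":0.4,"ty":-0.9},{"tx":0.4,"ty":-0.9},{"tx":0.4,"ty":-0.9},{"tx":0.4,"ty":-0.9}]'; python3 -m handwheel '[{"tx":0.4,"ty":-0.9},{"tx":0.4,"ty":-0.9},{"tx":0.4,"ty":-0.9},{"tx":0.4,"ty":-0.9},{"tx":0.4,"ty":-0.9},{"tx":0.4,"ty":-0.9},{},{}]'
python3 - <<'E'
from h import *
c=capture("wrist"); cv2.imwrite("pics/w1.png",c["image"][:,:,::-1]); print(c["T"].round(3),observe()["tcp_pos"],observe()["joint_positions"].round(2),observe()["force"])
E
```

```text
[[ 0.417  0.873  0.255  0.207]
 [ 0.909 -0.4   -0.118  0.62 ]
 [-0.001  0.281 -0.96   0.374]
 [ 0.     0.     0.     1.   ]] [0.27142545 0.59051924 0.20685619] [ 1.06  0.12  1.65 -0.    1.37 -0.08] [ 0.3451785  -0.40065707 -0.03551863]invalid input at $[0]: expected keys tx, ty, tz, wx, wy, wz, hand
invalid input at $[0]: expected keys tx, ty, tz, wx, wy, wz, hand
```

View pics/w1.png

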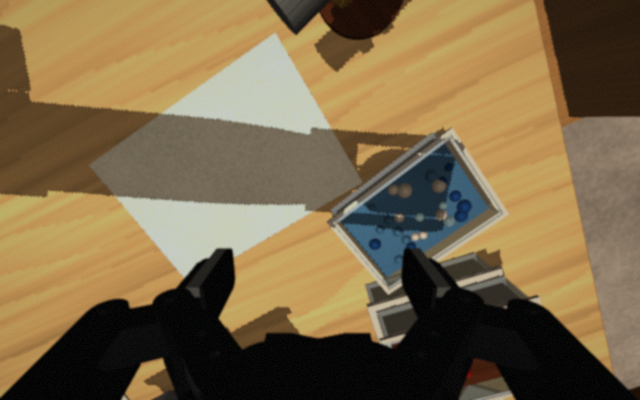

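```bash
python3 -m handwheel '[{"tx":0,"ty":0,"tz":1,"wx":0,"wy":0,"wz":0,"hand":-1},{"tx":0,"ty":0,"tz":1,"wx":0,"wy":0,"wz":0,"hand":-1},{"tx":0,"ty":0,"tz":1,"wx":0,"wy":0,"wz":0.96,"hand":-1},{"tx":0.4,"ty":-0.9,"tz":0,"wx":0,"wy":0,"wz":0.96,"hand":-1},{"tx":0.4,"ty":-0.9,"tz":0,"wx":0,"wy":0,"wz":0.96,"hand":-1},{"tx":0.4,"ty":-0.9,"tz":0,"wx":0,"wy":0,"wz":0,"hand":-1},{"tx":0.4,"ty":-0.9,"tz":0,"wx":0,"wy":0,"wz":0,"hand":-1},{"tx":0.4,"ty":-0.9,"tz":0,"wx":0,"wy":0,"wz":0,"hand":-1},{"tx":0.4,"ty":-0.9,"tz":0,"wx":0,"wy":0,"wz":0,"hand":-1}]'; python3 -m handwheel '[{"tx":0.4,"ty":-0.9,"tz":0,"wx":0,"wy":0,"wz":0,"hand":-1},{"tx":0.4,"ty":-0.9,"tz":0,"wx":0,"wy":0,"wz":0,"hand":-1},{"tx":0.4,"ty":-0.9,"tz":0,"wx":0,"wy":0,"wz":0,"hand":-1},{"tx":0.4,"ty":-0.9,"tz":0,"wx":0,"wy":0,"wz":0,"hand":-1},{"tx":0.4,"ty":-0.9,"tz":0,"wx":0,"wy":0,"wz":0,"hand":-1},{"tx":0.4,"ty":-0.9,"tz":0,"wx":0,"wy":0,"wz":0,"hand":-1},{"tx":0.4,"ty":-0.9,"tz":0,"wx":0,"wy":0,"wz":0,"hand":-1},{"tx":0,"ty":0,"tz":0,"wx":0,"wy":0,"wz":0,"hand":-1},{"tx":0,"ty":0,"tz":0,"wx":0,"wy":0,"wz":0,"hand":-1}]'
python3 - <<'E'
from h import *
c=capture("wrist"); cv2.imwrite("pics/w2.png",c["image"][:,:,::-1]); print(c["T"].round(3),observe()["tcp_pos"],observe()["joint_positions"].round(2),observe()["force"])
E
```

```text
time: 1.52
tcp_pos: [0.3918, 0.3191, 0.3572]
tool_rot: [[-1.0, -0.001, 0.001], [-0.001, 1.0, 0.0], [-0.001, 0.0, -1.0]]
force: [1.4, 0.1, -0.5]
gripper_width: 0.0855
time: 2.65
tcp_pos: [0.5313, 0.0059, 0.357]
tool_rot: [[-1.0, -0.001, -0.0], [-0.001, 1.0, 0.0], [0.0, 0.0, -1.0]]
force: [-1.4, 0.7, 0.9]
gripper_width: 0.0855
[[-0.002  0.96   0.28   0.46 ]
 [ 1.     0.002  0.     0.005]
 [-0.     0.28  -0.96   0.524]
 [ 0.     0.     0.     1.   ]] [0.53120209 0.00631874 0.35717305] [-0.09 -0.19  1.71  0.    1.62 -1.66] [ 0.81254319 -0.65650136 -0.27170336]
```

View pics/w2.png

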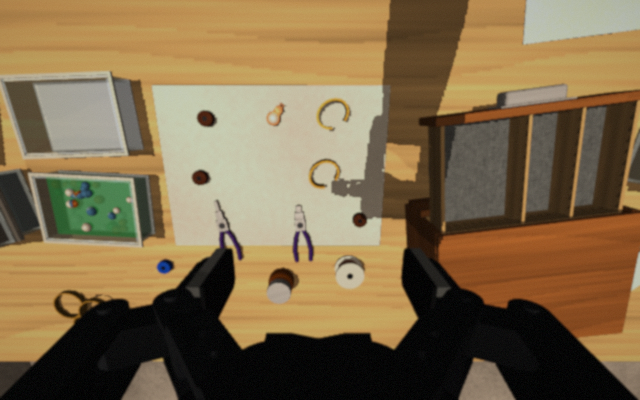

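```bash
cat > seg.py <<'E'
from h import *
def seg(c,name,zs=.35,roi=(.39,.73,-.30,.14),dx=0):
    hsv=cv2.cvtColor(c["image"],cv2.COLOR_RGB2HSV); h,s,v=cv2.split(hsv)
    masks={"brass":(h>15)&(h<32)&(s>115)&(v>40),"wood":(v<85)&(s>85)&((h<14)|(h>170)),"copper":(h<19)&(s>75)&(v>120),"purple":(h>118)&(h<150)&(s>90)}
    zz={"brass":.027,"wood":.014,"copper":.010,"purple":.009}
    out=[]
    for k,m in masks.items():
        n,l,st,ce=cv2.connectedComponentsWithStats(m.astype(np.uint8))
        for i in range(1,n):
            if st[i,4]<25: continue
            vv,uu=np.where(l==i)
            P=np.array([ray(c,a,b,zz[k])[:2] for a,b in zip(uu,vv)],np.float32)
            q=P.mean(0)
            if roi[0]<q[0]<roi[1] and roi[2]<q[1]<roi[3]:
                r=cv2.minAreaRect(P); cc,rad=cv2.minEnclosingCircle(P)
                print(k,ce[i].round(),st[i,4],"mean",q.round(4),"rect",np.round(r[0],4),np.round(r[1],4),round(r[2],1),"circ",np.round(cc,4),round(rad,4))
                out.append((k,P))
    return out
E
python3 - <<'E'
from seg import *
c=capture("wrist"); np.save("w2.npy",c,allow_pickle=True); seg(c,"a")
crop(c,"w2a.png",150,80,400,280,3.2); crop(c,"w2b.png",0,60,160,260,3); crop(c,"w2c.png",400,70,640,350,2.1)
W=cloud(c)
for n,lo,hi,xr,yr in [("tubs",.045,.062,(.35,.8),(-.5,-.25)),("things",.025,.07,(.65,.9),(-.3,.11)),("cab",.15,.17,(.5,.8),(.12,.6)),("dr",.125,.149,(.3,.8),(.12,.6)),("floor",.09,.107,(.3,.8),(.12,.6)),("pull",.11,.149,(.36,.45),(.12,.6))]:
    m=(W[...,2]>lo)&(W[...,2]<hi)&(W[...,0]>xr[0])&(W[...,0]<xr[1])&(W[...,1]>yr[0])&(W[...,1]<yr[1])
    k,l,st,ce=cv2.connectedComponentsWithStats(m.astype(np.uint8))
    for i in range(1,k):
        if st[i,4]>40:
            P=W[l==i];print(n,st[i],P.mean(0).round(3),[np.round(x,3) for x in cv2.minAreaRect(P[:,:2].astype(np.float32))],P[:,2].max().round(3))
E
```

```text
brass [294. 142.] 99833 mean [ 0.5214 -0.0435] rect [ 0.6299 -0.0462] [0.6833 1.2903] 0.2 circ [ 0.6775 -0.0785] 0.6798
brass [332. 111.] 225 mean [0.4488 0.0285] rect [0.4519 0.0289] [0.0442 0.0563] 30.6 circ [0.4538 0.03  ] 0.0282
brass [277. 111.] 49 mean [ 0.4489 -0.0625] rect [ 0.4499 -0.062 ] [0.0142 0.0107] 39.8 circ [ 0.45   -0.0621] 0.0089
brass [322. 172.] 224 mean [0.5528 0.0137] rect [0.5544 0.0146] [0.0454 0.0575] 30.7 circ [0.5567 0.016 ] 0.0289
wood [206. 118.] 168 mean [ 0.4612 -0.1883] rect [ 0.4616 -0.1881] [0.0216 0.0273] 0.2 circ [ 0.4607 -0.1879] 0.014
wood [200. 177.] 149 mean [ 0.5646 -0.2103] rect [ 0.5647 -0.2102] [0.0224 0.0261] 0.2 circ [ 0.5646 -0.2102] 0.0133
wood [359. 219.] 123 mean [0.6462 0.0851] rect [0.6465 0.0849] [0.0224 0.0231] 0.2 circ [0.6465 0.0849] 0.0129
copper [170.  79.] 1042 mean [ 0.3979 -0.2425] rect [ 0.4056 -0.2344] [0.2136 0.0349] 88.8 circ [ 0.3964 -0.2342] 0.107
copper [276. 114.] 178 mean [ 0.4546 -0.068 ] rect [ 0.4543 -0.0669] [0.0248 0.0416] 43.1 circ [ 0.4531 -0.0681] 0.0213
copper [154. 143.] 25 mean [ 0.5033 -0.287 ] rect [ 
[... 1802 characters left out ...]
91 0.148] [array([0.462, 0.192]), array([0.016, 0.007]), np.float64(89.728)] 0.149
floor [ 573  104   39  104 2440] [0.513 0.413 0.1  ] [array([0.516, 0.41 ]), array([0.15 , 0.034]), np.float64(6.95)] 0.107
floor [ 524  110   39  104 2781] [0.523 0.342 0.1  ] [array([0.525, 0.34 ]), array([0.151, 0.04 ]), np.float64(6.389)] 0.107
floor [ 444  117   69  107 6428] [0.536 0.246 0.099] [array([0.538, 0.243]), array([0.15 , 0.097]), np.float64(7.346)] 0.107
floor [420 126  12 127 439] [0.571 0.175 0.1  ] [array([0.571, 0.174]), array([0.201, 0.014]), np.float64(4.81)] 0.107
pull [ 477   84  163   28 2215] [0.436 0.317 0.135] [array([0.433, 0.321]), array([0.202, 0.033]), np.float64(89.946)] 0.149
```

View pics/w2a.png

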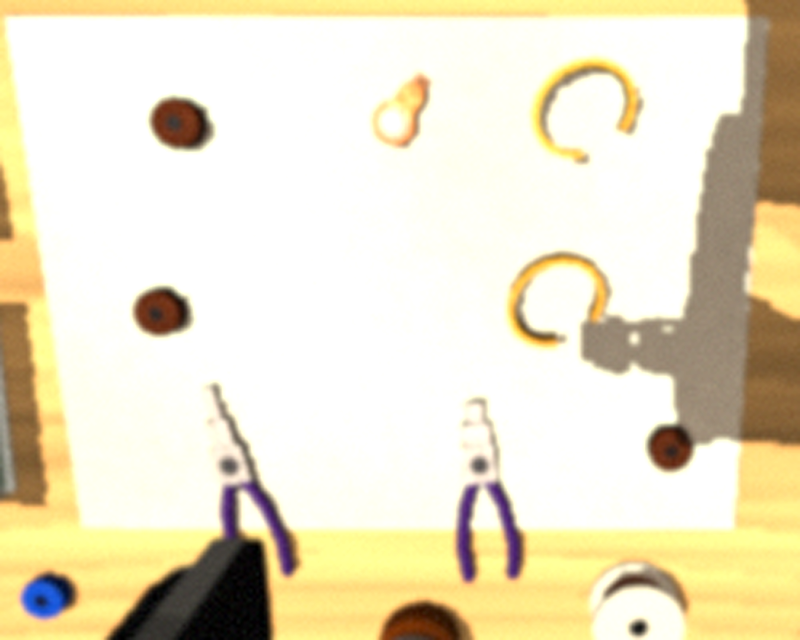

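View pics/w2c.png

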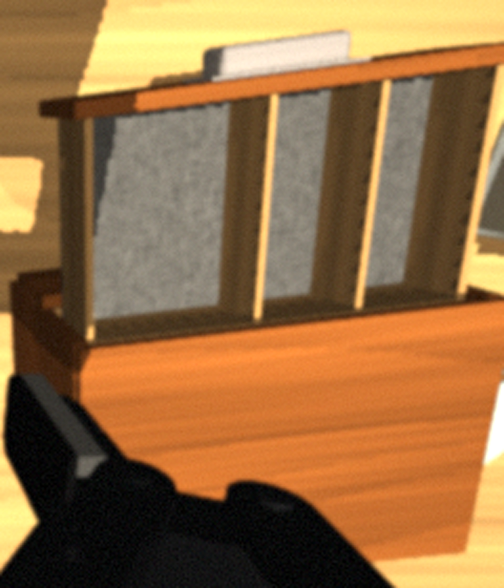

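```bash
cat >> h.py <<'E'
C=np.array([.698,.325]); A=np.deg2rad(7.4)
def cab(xc,yc): return C+xc*np.array([np.cos(A),np.sin(A)])+yc*np.array([-np.sin(A),np.cos(A)])
def need(x,y,z,yaw):
    o=observe(); p=o["tcp_pos"]; R=o["tool_rot"]; cy=np.degrees(np.arctan2(R[1,1],R[0,1]))
    d=(np.array([x,y,z])-p)/.05; w=np.radians(yaw-cy)/.15
    print("pos",p.round(4),"yaw",round(cy,1),"-> tx %.2f ty %.2f tz %.2f  wz %.2f"%(*d,w),"w",round(o["gripper_width"],4),"F",o["force"].round(1),"t",round(o["time"],1))
E
python3 - <<'E'
from h import *
c=np.load("w2.npy",allow_pickle=True).item()
def w(u,v,z): return ray(c,u,v,z).round(4)
print("pend",w(273.75,118.1,.013),w(281.9,105.6,.01))
print("plA",w(300,225.3,.013),w(299,205,.01))
print("plB",w(221.9,225.3,.013),w(216.6,201,.01))
for u,v in [(427,120),(440,265),(633,100),(500,100),(566,92)]: print((u,v),cloud(c)[v,u].round(3))
W=cloud(c)
# drawer walls tops profile in cab frame
D=W[...,:2]-C; xc=D[...,0]*np.cos(A)+D[...,1]*np.sin(A); yc=-D[...,0]*np.sin(A)+D[...,1]*np.cos(A)
m=(abs(W[...,2]-.139)<.004)&(xc>-.23)&(xc<-.12)&(abs(yc)<.15)
print(np.histogram(yc[m],bins=np.arange(-.15,.15,.004)))
m=(abs(W[...,2]-.149)<.004)&(xc<-.2)&(abs(yc)<.12); print("front top xc",np.percentile(xc[m],[2,50,98]))
m=(abs(W[...,2]-.132)<.006)&(xc<-.255)&(abs(yc)<.06)&(xc>-.33);print("pull",np.percentile(xc[m],[1,5,50,98]),np.percentile(yc[m],[2,98]))
m=(abs(W[...,2]-.160)<.004); print("cab",np.percentile(xc[m],[.5,99.5]),np.percentile(yc[m],[.5,99.5]))
need(.453,.0297,.15,120.6)
E
```

```text
pend [ 0.4606 -0.0709  0.013 ] [ 0.4398 -0.0564  0.01  ]
plA [ 0.6591 -0.0283  0.013 ] [ 0.619  -0.0298  0.01  ]
plB [ 0.6595 -0.1791  0.013 ] [ 0.6115 -0.1857  0.01  ]
(427, 120) [0.462 0.155 0.122]
(440, 265) [0.524 0.062 0.409]
(633, 100) [0.437 0.401 0.148]
(500, 100) [0.436 0.25  0.122]
(566, 92) [nan nan nan]
(array([  0,   0,   0,   0,   0, 232, 142,   0,   0,   0,   0,   0,   0,
         0,   0,   0,   0,   0,   0,   0,   0,   0,   0,   0,   0,   0,
         0,   0,   0,   0,   0,   0,   0,  34, 338,  33,   0,   0,   0,
         0,   0,   0,   0,   0,   0,   0,   0,   0,   0,   0,  60, 353,
        39,   0,   0,   0,   0,   0,   0,   0,   0,   0,   0,   0,   0,
         0,   0,  87, 388,  91,   0,   0,   0,   0]), array([-0.15 , -0.146, -0.142, -0.138, -0.134, -0.13 , -0.126, -0.122,
       -0.118, -0.114, -0.11 , -0.106, -0.102, -0.098, -0.094, -0.09 ,
       -0.086, -0.082, -0.078, -0.074, -0.07 , -0.066, -0.062, -0.058,
       -0.054, -0.05 , -0.046, -0.042, -0.038, -0.034, -0.03 , -0.026,
       -0.022, -0.018, -0.014, -0.01 , -0.006, -0.002,  0.002,  0.006,
        0.01 ,  0.014,  0.018,  0.022,  0.026,  0.03 ,  0.034,  0.038,
        0.042,  0.046,  0.05 ,  0.054,  0.058,  0.062,  0.066,  0.07 ,
        0.074,  0.078,  0.082,  0.086,  0.09 ,  0.094,  0.098,  0.102,
        0.106,  0.11 ,  0.114,  0.118,  0.122,  0.126,  0.13 ,  0.134,
        0.138,  0.142,  0.146]))
front top xc [-0.25956836 -0.25392858 -0.24797799]
pull [-0.27950181 -0.27861495 -0.26929227 -0.25985764] [-0.04390003  0.03776586]
cab [-0.09991066  0.09503615] [-0.13794239  0.1383295 ]
pos [0.5312 0.0065 0.3573] yaw 90.1 -> tx -1.56 ty 0.46 tz -4.15  wz 3.54 w 0.0855 F [-0.4 -0.4  0.5] t 2.8
```

```bash
python3 -m handwheel '[{"tx":-0.39,"ty":0.12,"tz":-0.9,"wx":0,"wy":0,"wz":0.9,"hand":-1},{"tx":-0.39,"ty":0.12,"tz":-0.9,"wx":0,"wy":0,"wz":0.9,"hand":-1},{"tx":-0.39,"ty":0.12,"tz":-0.9,"wx":0,"wy":0,"wz":0.9,"hand":-1},{"tx":-0.39,"ty":0.1,"tz":-0.9,"wx":0,"wy":0,"wz":0.84,"hand":-1},{"tx":0,"ty":0,"tz":-0.7,"wx":0,"wy":0,"wz":0,"hand":-1},{"tx":0,"ty":0,"tz":-0.4,"wx":0,"wy":0,"wz":0,"hand":-1},{"tx":0,"ty":0,"tz":0,"wx":0,"wy":0,"wz":0,"hand":-1}]'
python3 - <<'E'
from seg import *
c=capture("wrist"); cv2.imwrite("pics/w3.png",c["image"][:,:,::-1]); need(.453,.0297,.01,120.6); seg(c,"",roi=(.4,.73,-.3,.14))
E
```

```text
time: 3.62
tcp_pos: [0.4518, 0.0296, 0.1204]
tool_rot: [[-0.861, -0.509, -0.003], [-0.509, 0.861, 0.0], [0.003, 0.002, -1.0]]
force: [0.3, -0.1, 0.2]
gripper_width: 0.0851
pos [0.453  0.0294 0.122 ] yaw 120.6 -> tx -0.00 ty 0.01 tz -2.24  wz 0.00 w 0.0855 F [0.2 0.3 0.4] t 3.7
brass [ 6. 24.] 697 mean [ 0.4568 -0.2624] rect [ 0.4648 -0.2635] [0.0601 0.0125] 1.9 circ [ 0.4646 -0.2581] 0.0302
brass [235. 140.] 32 mean [ 0.4446 -0.0618] rect [ 0.4445 -0.062 ] [0.0044 0.0053] 30.6 circ [ 0.4449 -0.0618] 0.0032
brass [318. 193.] 910 mean [0.4492 0.0278] rect [0.4508 0.0283] [0.0473 0.0566] 30.6 circ [0.4537 0.03  ] 0.0287
brass [263. 260.] 734 mean [0.5389 0.0155] rect [0.5417 0.0176] [0.0541 0.0417] 79.9 circ [0.5489 0.0163] 0.0283
brass [ 15. 280.] 565 mean [ 0.6906 -0.1955] rect [ 0.6916 -0.1959] [0.0231 0.035 ] 0.7 circ [ 0.6916 -0.1959] 0.0208
brass [242. 284.] 145 mean [0.574  0.0098] rect [0.5724 0.009 ] [0.0194 0.0145] 1.3 circ [0.5718 0.0086] 0.0115
wood [104.  80.] 863 mean [ 0.4603 -0.1885] rect [ 0.4602 -0.188 ] [0.0255 0.0325] 19.9 circ [ 0.4601 -0.188 ] 0.0168
wood [ 47. 167
[... 1017 characters left out ...]
.0088
copper [260. 256.] 55 mean [0.5452 0.0124] rect [0.5453 0.0119] [0.0055 0.0157] 19.1 circ [0.545  0.0118] 0.0081
copper [242. 258.] 65 mean [ 0.5571 -0.0034] rect [ 0.557  -0.0038] [0.0057 0.0209] 49.3 circ [ 0.5587 -0.0019] 0.0105
copper [241. 289.] 36 mean [0.5924 0.0119] rect [0.5928 0.0115] [0.014  0.0042] 87.0 circ [0.5918 0.0115] 0.0071
copper [271. 288.] 27 mean [0.5748 0.041 ] rect [0.5746 0.0411] [0.0055 0.0075] 54.7 circ [0.5744 0.0409] 0.0046
purple [ 38. 290.] 391 mean [ 0.7108 -0.1836] rect [ 0.7102 -0.1835] [0.0656 0.012 ] 4.7 circ [ 0.71   -0.1806] 0.033
purple [ 63. 292.] 388 mean [ 0.6999 -0.1585] rect [ 0.702  -0.1584] [0.0653 0.0129] 19.3 circ [ 0.7027 -0.1604] 0.033
```

View pics/w3.png

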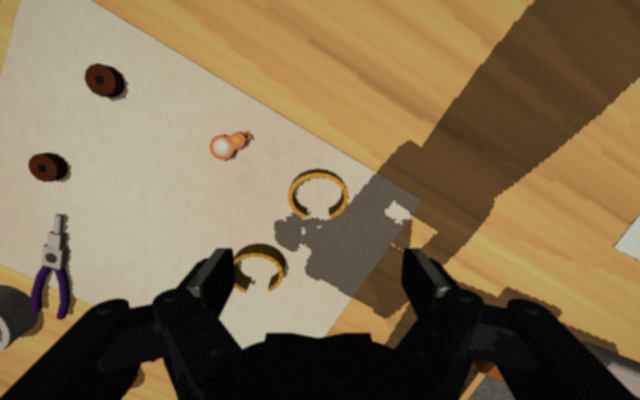

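```bash
python3 -m handwheel '[{"tx":0,"ty":0,"tz":-0.8,"wx":0,"wy":0,"wz":0,"hand":-1},{"tx":-0.02,"ty":-0.01,"tz":-0.8,"wx":0,"wy":0,"wz":0,"hand":-1},{"tx":0,"ty":0,"tz":-0.5,"wx":0,"wy":0,"wz":0,"hand":-1},{"tx":0,"ty":0,"tz":-0.2,"wx":0,"wy":0,"wz":0,"hand":-1},{"tx":0,"ty":0,"tz":0,"wx":0,"wy":0,"wz":0,"hand":1},{"tx":0,"ty":0,"tz":0,"wx":0,"wy":0,"wz":0,"hand":1},{"tx":0,"ty":0,"tz":0,"wx":0,"wy":0,"wz":0,"hand":1},{"tx":0,"ty":0,"tz":0,"wx":0,"wy":0,"wz":0,"hand":1}]'
python3 - <<'E'
from h import *
x,y=cab(-.172,-.094); print(x,y); need(x,y,.2,7.4)
E
```

```text
time: 4.68
tcp_pos: [0.453, 0.0281, 0.0077]
tool_rot: [[-0.862, -0.507, 0.001], [-0.507, 0.862, -0.0], [-0.001, -0.001, -1.0]]
force: [0.8, 0.3, -0.6]
gripper_width: 0.0123
0.5395393461483993 0.20963006812464868
pos [0.453  0.0281 0.0077] yaw 120.5 -> tx 1.73 ty 3.63 tz 3.85  wz -13.16 w 0.0123 F [ 0.8  0.3 -0.6] t 4.7
```

Run:
```python
from h import *
c=capture("wrist"); cv2.imwrite("pics/w4.png",c["image"][:,:,::-1]);c=capture("scene"); crop(c,"s4.png",200,150,400,300,4)
```

```text
(no output)
```

View pics/w4.png

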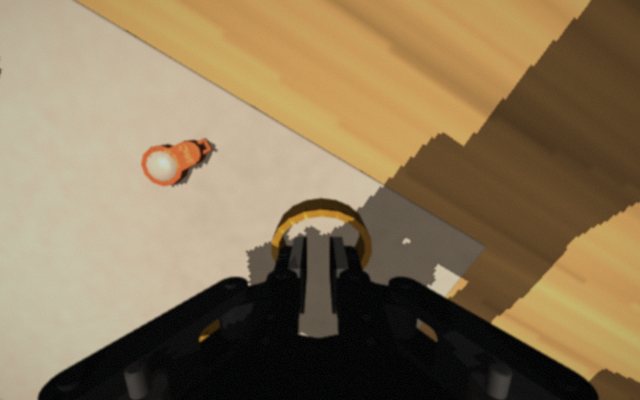

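View pics/s4.png

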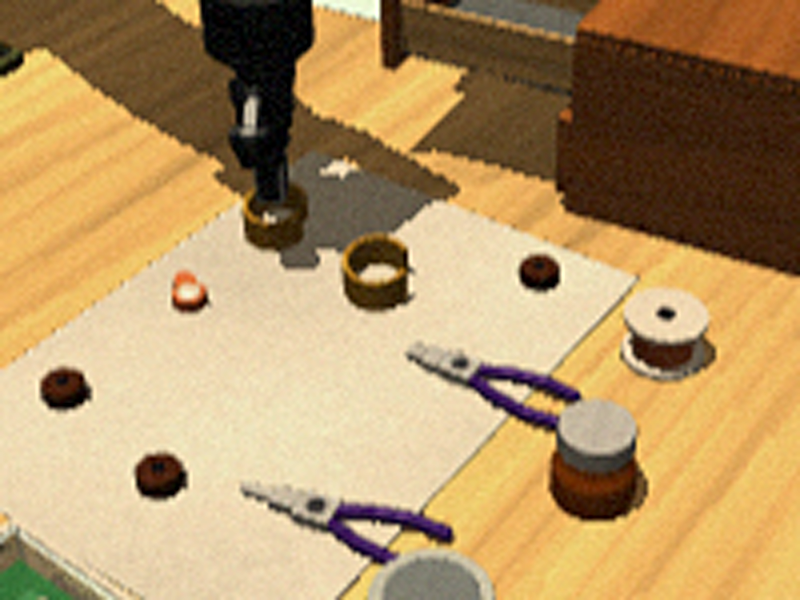

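```bash
python3 -m handwheel '[{"tx":0,"ty":0,"tz":0.4,"wx":0,"wy":0,"wz":0,"hand":1},{"tx":0,"ty":0,"tz":1,"wx":0,"wy":0,"wz":0,"hand":1},{"tx":0,"ty":0,"tz":0.9,"wx":0,"wy":0,"wz":0,"hand":-1},{"tx":0,"ty":0,"tz":0,"wx":0,"wy":0,"wz":0,"hand":-1},{"tx":0,"ty":0,"tz":0,"wx":0,"wy":0,"wz":0,"hand":-1}]'
python3 - <<'E'
from h import *
c=capture("wrist"); cv2.imwrite("pics/w5.png",c["image"][:,:,::-1]);crop(c,"w5c.png",200,130,420,290,3.6)
hsv=cv2.cvtColor(c["image"],cv2.COLOR_RGB2HSV); h,s,v=cv2.split(hsv); W=cloud(c)
m=(W[...,2]>.021)&(W[...,2]<.033)&(W[...,1]>-.03)&(W[...,1]<.1)&(W[...,0]<.52)&(W[...,0]>.38)
P=W[m][:,:2].astype(np.float32); print(len(P),cv2.minAreaRect(P),cv2.fitEllipse(P))
need(.45,.028,.003,120.6)
E
```

```text
time: 5.4
tcp_pos: [0.452, 0.0281, 0.1215]
tool_rot: [[-0.862, -0.507, -0.001], [-0.507, 0.862, 0.0], [0.001, 0.0, -1.0]]
force: [-0.4, -0.7, 1.1]
gripper_width: 0.0543
687 ((0.4516136646270752, 0.028575880452990532), (0.04574820026755333, 0.05764884874224663), 29.98200035095215) ((0.45229846239089966, 0.02884858474135399), (0.04387100785970688, 0.05344236642122269), 30.604976654052734)
pos [0.4514 0.0281 0.1206] yaw 120.5 -> tx -0.03 ty -0.00 tz -2.35  wz 0.01 w 0.0617 F [-0.3  0.  -0. ] t 5.5
```

View pics/w5.png

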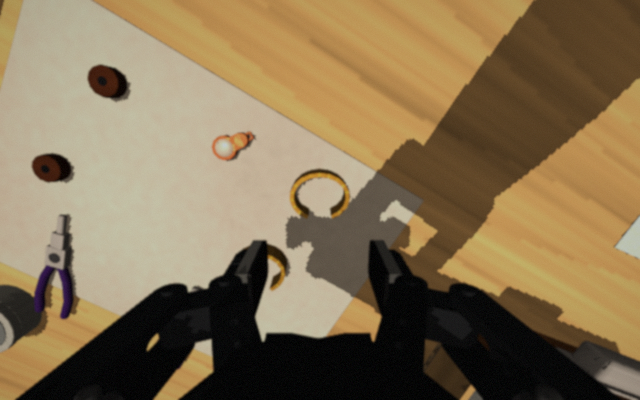

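Run:
```python
from h import *
c=capture("scene"); 
for z in (.0077,.027,.05): print(z,(proj(c,[.453,.0281,z])-[200,150])*4)
W=cloud(c)
m=(W[...,2]>.03)&(abs(W[...,0]-.452)<.09)&(abs(W[...,1]-.028)<.09)
print(W[m][:,2].min(), observe()["gripper_width"]); P=W[m]; i=np.argsort(P[:,2])[:12]; print(P[i].round(3))
crop(c,"s5.png",200,80,400,230,4)
```

```text
0.0077 [273.52050316 224.28556564]
0.027 [271.69459259 202.9675685 ]
0.05 [269.46981047 176.99263863]
0.030008316278423264 0.06851995243941955
[[ 0.476  0.024  0.03 ]
 [ 0.43   0.037  0.03 ]
 [ 0.444  0.008  0.03 ]
 [ 0.429  0.043  0.03 ]
 [ 0.468  0.007  0.03 ]
 [ 0.442  0.011  0.032]
 [ 0.433  0.057  0.153]
 [ 0.471  0.     0.153]
 [ 0.469 -0.002  0.154]
 [ 0.441  0.06   0.154]
 [ 0.463 -0.007  0.154]
 [ 0.476  0.002  0.154]]
```

View pics/s5.png

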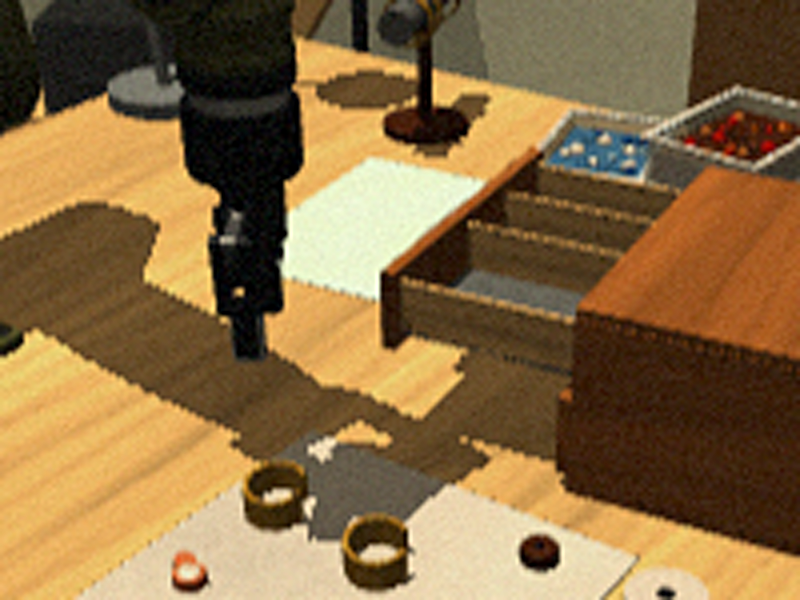

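```bash
python3 -m handwheel '[{"tx":0,"ty":0,"tz":0,"wx":0,"wy":0,"wz":0,"hand":1},{"tx":0,"ty":0,"tz":0,"wx":0,"wy":0,"wz":0,"hand":1},{"tx":0,"ty":0,"tz":0,"wx":0,"wy":0,"wz":0,"hand":1},{"tx":0,"ty":0,"tz":0,"wx":0,"wy":0,"wz":0,"hand":1},{"tx":0,"ty":0,"tz":0,"wx":0,"wy":0,"wz":0,"hand":1},{"tx":0,"ty":0,"tz":0,"wx":0,"wy":0,"wz":0,"hand":1}]'
python3 - <<'E'
from h import *
o=observe(); print(o["tcp_pos"],o["gripper_width"])
for n in ("scene","side"):
    c=capture(n); W=cloud(c); m=(W[...,2]>.05)&(W[...,2]<.2)&(abs(W[...,0]-.452)<.07)&(abs(W[...,1]-.028)<.07); P=W[m]; i=np.argsort(P[:,2])[:10]; print(n,len(P),P[i].round(3).tolist()); p=proj(c,o["tcp_pos"]); print(p)
    if n=="scene": crop(c,"s6.png",200,100,360,220,5)
E
```

```text
time: 6.25
tcp_pos: [0.4525, 0.0281, 0.1221]
tool_rot: [[-0.862, -0.507, 0.0], [-0.507, 0.862, 0.0], [-0.0, -0.0, -1.0]]
force: [0.2, -0.3, -0.3]
gripper_width: -0.0
[0.45252509 0.02811446 0.12211423] -7.682558703695576e-06
scene 125 [[0.445, 0.021, 0.148], [0.451, 0.023, 0.149], [0.46, 0.029, 0.149], [0.454, 0.024, 0.149], [0.45, 0.02, 0.15], [0.457, 0.024, 0.15], [0.461, 0.029, 0.152], [0.463, 0.03, 0.153], [0.459, 0.031, 0.154], [0.45, 0.016, 0.155]]
[265.40546372 172.76871782]
side 49 [[0.458, 0.04, 0.152], [0.446, 0.037, 0.153], [0.441, 0.032, 0.153], [0.462, 0.036, 0.154], [0.454, 0.043, 0.156], [0.455, 0.039, 0.157], [0.458, 0.041, 0.157], [0.446, 0.037, 0.157], [0.464, 0.031, 0.158], [0.448, 0.042, 0.158]]
[362.96600606 201.31421833]
```

View pics/s6.png

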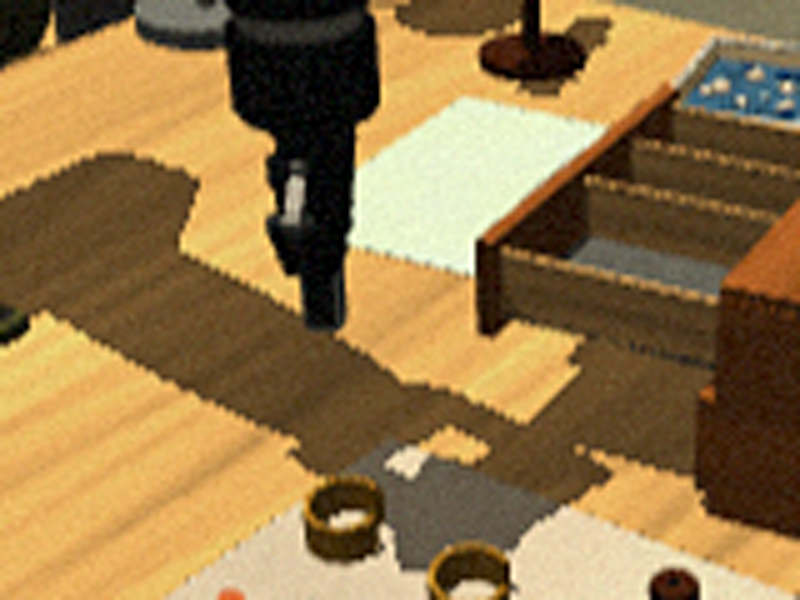

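```bash
python3 -m handwheel '[{"tx":0.5,"ty":-0.6,"tz":-0.9,"wx":0,"wy":0,"wz":0,"hand":1},{"tx":0.45,"ty":-0.6,"tz":-0.9,"wx":0,"wy":0,"wz":0,"hand":1},{"tx":0,"ty":0,"tz":-0.4,"wx":0,"wy":0,"wz":0,"hand":1},{"tx":0,"ty":0,"tz":0,"wx":0,"wy":0,"wz":0,"hand":1}]'
python3 - <<'E'
from h import *
o=observe(); print(o["tcp_pos"],o["force"])
c=capture("scene"); crop(c,"s7.png",200,150,360,270,5); print((proj(c,o["tcp_pos"])-[200,150])*5)
c=capture("side"); crop(c,"d7.png",280,130,420,250,5); print((proj(c,o["tcp_pos"])-[280,130])*5)
E
```

```text
time: 6.85
tcp_pos: [0.4982, -0.0319, 0.0099]
tool_rot: [[-0.862, -0.507, -0.005], [-0.507, 0.862, 0.001], [0.004, 0.003, -1.0]]
force: [0.0, -0.4, 0.6]
gripper_width: 0.0
[ 0.49815171 -0.03189933  0.00988127] [ 0.03672928 -0.3545286   0.58975618]
[334.29069375 355.19447717]
[361.33948844 373.0928385 ]
```

View pics/s7.png

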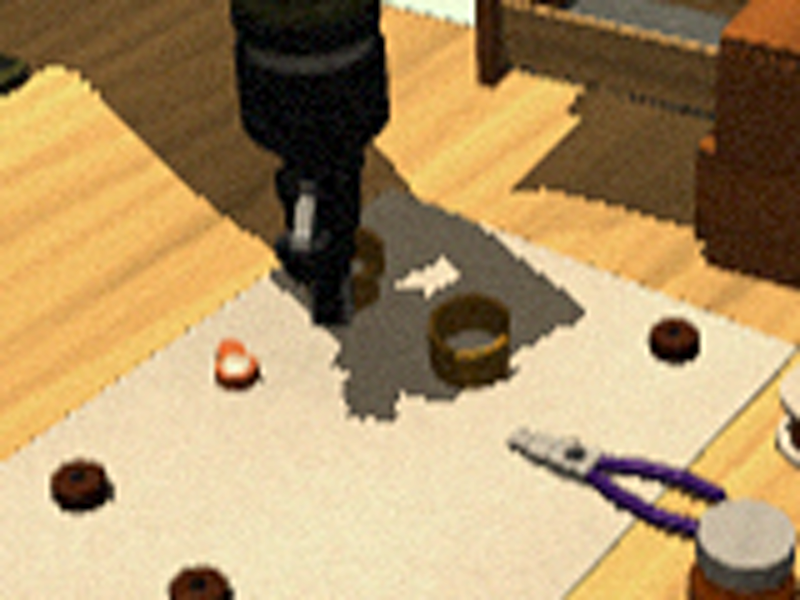

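```bash
python3 -m handwheel '[{"tx":0,"ty":0,"tz":-0.1,"wx":0,"wy":0,"wz":0,"hand":1},{"tx":0,"ty":0,"tz":-0.1,"wx":0,"wy":0,"wz":0,"hand":1},{"tx":0,"ty":0,"tz":0,"wx":0,"wy":0,"wz":0,"hand":1}]';python3 -m handwheel '[{"tx":0,"ty":0,"tz":-0.1,"wx":0,"wy":0,"wz":0,"hand":1},{"tx":0,"ty":0,"tz":0,"wx":0,"wy":0,"wz":0,"hand":1}]'
```

```text
time: 7.32
tcp_pos: [0.4997, -0.0317, 0.002]
tool_rot: [[-0.862, -0.508, -0.0], [-0.508, 0.862, -0.0], [0.0, 0.0, -1.0]]
force: [-0.1, 0.2, -0.1]
gripper_width: -0.0001
time: 7.58
tcp_pos: [0.4995, -0.0318, -0.0035]
tool_rot: [[-0.862, -0.508, -0.001], [-0.508, 0.862, 0.0], [0.001, 0.001, -1.0]]
force: [-0.1, 0.3, 0.1]
gripper_width: 0.0001
```

```bash
for i in 1; do python3 -m handwheel '[{"tx":0,"ty":0,"tz":-0.1,"wx":0,"wy":0,"wz":0,"hand":1},{"tx":0,"ty":0,"tz":0,"wx":0,"wy":0,"wz":0,"hand":1}]' | grep -E "pos|force"; python3 -m handwheel '[{"tx":0,"ty":0,"tz":-0.08,"wx":0,"wy":0,"wz":0,"hand":1},{"tx":0,"ty":0,"tz":0,"wx":0,"wy":0,"wz":0,"hand":1}]'| grep -E "pos|force"; done
python3 - <<'E'
from h import *
o=observe(); print(o["tcp_pos"],o["force"])
c=capture("scene"); crop(c,"s8.png",200,150,360,270,5); print((proj(c,o["tcp_pos"])-[200,150])*5)
E
```

```text
tcp_pos: [0.4995, -0.0319, -0.0085]
force: [-0.5, 0.2, -1.3]
tcp_pos: [0.4996, -0.0319, -0.0124]
force: [0.1, 0.4, -0.7]
[ 0.49962945 -0.03185532 -0.01239751] [ 0.14505389  0.35423708 -0.67333392]
[339.16975646 387.09767117]
```

View pics/s8.png

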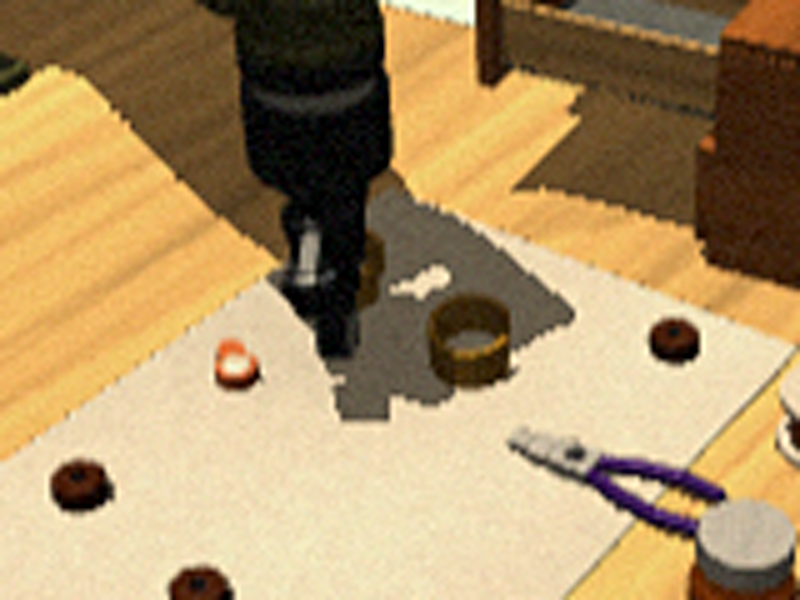

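```bash
for i in 1; do python3 -m handwheel '[{"tx":0,"ty":0,"tz":-0.06,"wx":0,"wy":0,"wz":0,"hand":1},{"tx":0,"ty":0,"tz":0,"wx":0,"wy":0,"wz":0,"hand":1}]' | grep -E "pos|force"; python3 -m handwheel '[{"tx":0,"ty":0,"tz":-0.04,"wx":0,"wy":0,"wz":0,"hand":1},{"tx":0,"ty":0,"tz":0,"wx":0,"wy":0,"wz":0,"hand":1}]'| grep -E "pos|force"; done
```

```text
tcp_pos: [0.4997, -0.0319, -0.0152]
force: [-0.3, 0.6, -0.5]
tcp_pos: [0.4998, -0.0319, -0.0172]
force: [0.0, -0.1, 0.7]
```

```bash
python3 -m handwheel '[{"tx":0,"ty":0,"tz":-0.03,"wx":0,"wy":0,"wz":0,"hand":1},{"tx":0,"ty":0,"tz":0,"wx":0,"wy":0,"wz":0,"hand":1}]' | grep -E "pos|force"; python3 -m handwheel '[{"tx":0,"ty":0,"tz":-0.03,"wx":0,"wy":0,"wz":0,"hand":1},{"tx":0,"ty":0,"tz":0,"wx":0,"wy":0,"wz":0,"hand":1}]'| grep -E "pos|force"
```

```text
tcp_pos: [0.4998, -0.0319, -0.0186]
force: [0.2, -0.4, -0.1]
tcp_pos: [0.4998, -0.0319, -0.0201]
force: [-0.5, -0.4, 0.2]
```

```bash
for k in 1; do python3 -m handwheel '[{"tx":0,"ty":0,"tz":-0.03,"wx":0,"wy":0,"wz":0,"hand":1},{"tx":0,"ty":0,"tz":0,"wx":0,"wy":0,"wz":0,"hand":1}]' | grep -E "pos|force"; python3 -m handwheel '[{"tx":0,"ty":0,"tz":-0.03,"wx":0,"wy":0,"wz":0,"hand":1},{"tx":0,"ty":0,"tz":0,"wx":0,"wy":0,"wz":0,"hand":1}]'| grep -E "pos|force"; done;  python3 - <<'E'
from h import *
o=observe(); print(o["tcp_pos"],o["force"])
c=capture("scene"); crop(c,"s9.png",200,150,360,270,5); print((proj(c,o["tcp_pos"])-[200,150])*5,(proj(c,[.4998,-.0319,.003])-[200,150])*5)
E
```

```text
tcp_pos: [0.5002, -0.0319, -0.0212]
force: [-1.1, 0.1, 2.1]
tcp_pos: [0.5002, -0.032, -0.0213]
force: [-5.9, 1.0, 13.4]
[ 0.50018184 -0.03196389 -0.0212941 ] [-5.93918349  0.99020384 13.37594166]
[340.89250582 399.72623361] [337.42113298 365.88198292]
```

View pics/s9.png

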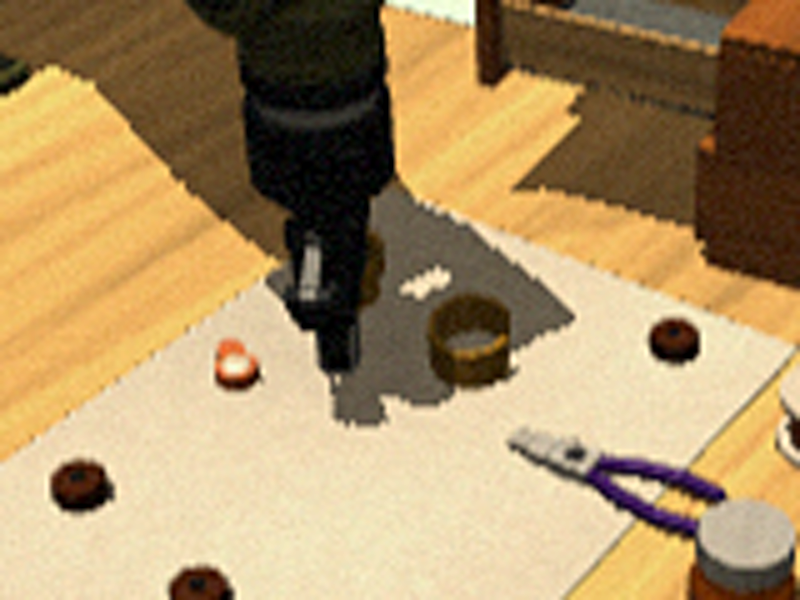

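```bash
python3 -m handwheel '[{"tx":0,"ty":0,"tz":0.5,"wx":0,"wy":0,"wz":0,"hand":-1},{"tx":0,"ty":0,"tz":0.9,"wx":0,"wy":0,"wz":0,"hand":-1},{"tx":-0.48,"ty":0.6,"tz":0,"wx":0,"wy":0,"wz":0,"hand":-1},{"tx":-0.48,"ty":0.6,"tz":0,"wx":0,"wy":0,"wz":0,"hand":-1},{"tx":0,"ty":0,"tz":0,"wx":0,"wy":0,"wz":0,"hand":-1}]'
python3 - <<'E'
from h import *
need(.4518,.0287,-.02,120.6)
E
```

```text
time: 10.3
tcp_pos: [0.4503, 0.0293, 0.0464]
tool_rot: [[-0.86, -0.51, -0.001], [-0.51, 0.86, 0.0], [0.001, 0.001, -1.0]]
force: [1.2, -1.0, 0.0]
gripper_width: 0.0853
pos [0.4503 0.0293 0.0464] yaw 120.6 -> tx 0.03 ty -0.01 tz -1.33  wz -0.00 w 0.0853 F [ 1.2 -1.   0. ] t 10.3
```

```bash
python3 -m handwheel '[{"tx":0.03,"ty":-0.01,"tz":-0.6,"wx":0,"wy":0,"wz":0,"hand":-1},{"tx":0,"ty":0,"tz":-0.5,"wx":0,"wy":0,"wz":0,"hand":-1},{"tx":0,"ty":0,"tz":-0.22,"wx":0,"wy":0,"wz":0,"hand":-1},{"tx":0,"ty":0,"tz":0,"wx":0,"wy":0,"wz":0,"hand":-1},{"tx":0,"ty":0,"tz":0,"wx":0,"wy":0,"wz":0,"hand":1},{"tx":0,"ty":0,"tz":0,"wx":0,"wy":0,"wz":0,"hand":1},{"tx":0,"ty":0,"tz":0,"wx":0,"wy":0,"wz":0,"hand":1},{"tx":0,"ty":0,"tz":0,"wx":0,"wy":0,"wz":0,"hand":1}]'
python3 - <<'E'
from h import *
x,y=cab(-.172,-.094); print(x,y); need(x,y,.17,7.4)
E
```

```text
time: 11.3
tcp_pos: [0.4552, 0.0275, -0.0172]
tool_rot: [[-0.862, -0.507, 0.003], [-0.507, 0.862, -0.0], [-0.003, -0.002, -1.0]]
force: [0.1, 0.6, 4.7]
gripper_width: 0.0557
0.5395393461483993 0.20963006812464868
pos [ 0.4552  0.0275 -0.0172] yaw 120.5 -> tx 1.69 ty 3.64 tz 3.74  wz -13.16 w 0.0557 F [0.1 0.6 4.7] t 11.3
```

```bash
python3 -m handwheel '[{"tx":0,"ty":0,"tz":0.5,"wx":0,"wy":0,"wz":0,"hand":1},{"tx":0,"ty":0,"tz":0.9,"wx":0,"wy":0,"wz":-0.9,"hand":1},{"tx":0,"ty":0,"tz":0.9,"wx":0,"wy":0,"wz":-0.9,"hand":1},{"tx":0,"ty":0,"tz":0.9,"wx":0,"wy":0,"wz":-0.9,"hand":1},{"tx":0.2,"ty":0.4,"tz":0.54,"wx":0,"wy":0,"wz":-0.9,"hand":1},{"tx":0.2,"ty":0.4,"tz":0,"wx":0,"wy":0,"wz":-0.9,"hand":1},{"tx":0.2,"ty":0.4,"tz":0,"wx":0,"wy":0,"wz":-0.9,"hand":1}]'; python3 -m handwheel '[{"tx":0.2,"ty":0.4,"tz":0,"wx":0,"wy":0,"wz":-0.9,"hand":1},{"tx":0.2,"ty":0.4,"tz":0,"wx":0,"wy":0,"wz":-0.9,"hand":1},{"tx":0.2,"ty":0.4,"tz":0,"wx":0,"wy":0,"wz":-0.9,"hand":1},{"tx":0.2,"ty":0.4,"tz":0,"wx":0,"wy":0,"wz":-0.9,"hand":1},{"tx":0.2,"ty":0.4,"tz":0,"wx":0,"wy":0,"wz":-0.9,"hand":1},{"tx":0.09,"ty":0.44,"tz":0,"wx":0,"wy":0,"wz":-0.9,"hand":1},{"tx":0,"ty":0,"tz":0,"wx":0,"wy":0,"wz":-0.9,"hand":1},{"tx":0,"ty":0,"tz":0,"wx":0,"wy":0,"wz":-0.9,"hand":1},{"tx":0,"ty":0,"tz":0,"wx":0,"wy":0,"wz":-0.56,"hand":1}]'
python3 - <<'E'
from h import *
x,y=cab(-.172,-.094); print(x,y); need(x,y,.085,7.4)
c=capture("wrist"); cv2.imwrite("pics/w6.png",c["image"][:,:,::-1])
E
```

```text
time: 12.18
tcp_pos: [0.484, 0.0882, 0.169]
tool_rot: [[-0.96, 0.279, 0.002], [0.279, 0.96, 0.0], [-0.002, 0.001, -1.0]]
force: [0.0, -0.4, 0.1]
gripper_width: 0.0555
time: 13.3
tcp_pos: [0.5378, 0.2097, 0.168]
tool_rot: [[-0.126, 0.992, -0.0], [0.992, 0.126, -0.0], [-0.0, -0.0, -1.0]]
force: [-0.4, 0.4, -0.5]
gripper_width: 0.0554
0.5395393461483993 0.20963006812464868
pos [0.5378 0.2097 0.168 ] yaw 7.2 -> tx 0.04 ty -0.00 tz -1.66  wz 0.02 w 0.0554 F [-0.4  0.4 -0.5] t 13.3
```

View pics/w6.png

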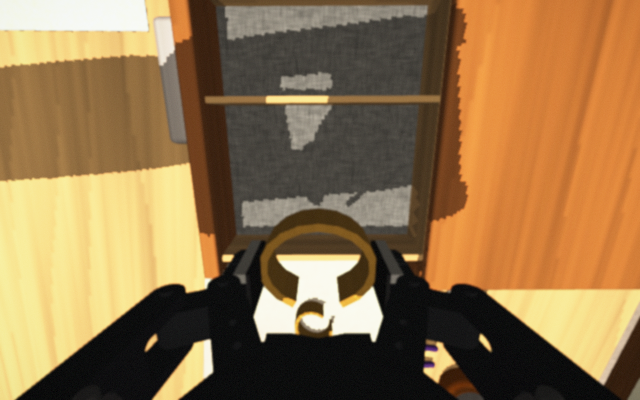

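```bash
python3 -m handwheel '[{"tx":0.04,"ty":0,"tz":-0.8,"wx":0,"wy":0,"wz":0.02,"hand":1},{"tx":0,"ty":0,"tz":-0.6,"wx":0,"wy":0,"wz":0,"hand":1},{"tx":0,"ty":0,"tz":-0.3,"wx":0,"wy":0,"wz":0,"hand":1},{"tx":0,"ty":0,"tz":0,"wx":0,"wy":0,"wz":0,"hand":1}]';python3 - <<'E'
from h import *
need(.455,.21,.082,7.4)
c=capture("wrist"); cv2.imwrite("pics/w7.png",c["image"][:,:,::-1])
E
```

```text
time: 13.85
tcp_pos: [0.5392, 0.2094, 0.0821]
tool_rot: [[-0.132, 0.991, -0.002], [0.991, 0.132, -0.001], [-0.0, -0.002, -1.0]]
force: [0.3, -0.0, -0.6]
gripper_width: 0.0552
pos [0.5392 0.2094 0.0821] yaw 7.6 -> tx -1.68 ty 0.01 tz -0.00  wz -0.02 w 0.0552 F [ 0.3 -0.  -0.6] t 13.8
```

View pics/w7.png

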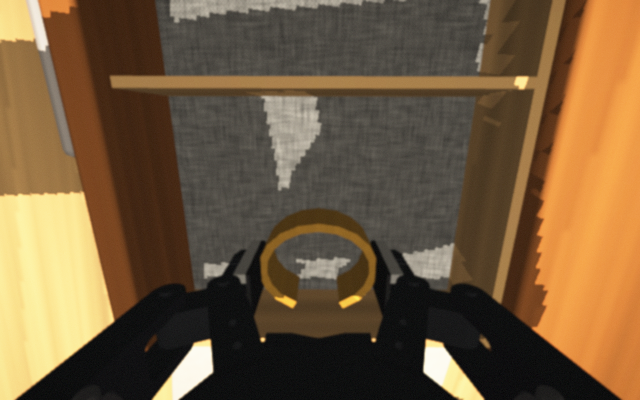

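```bash
python3 -m handwheel '[{"tx":0,"ty":0,"tz":0,"wx":0,"wy":0,"wz":0,"hand":-1},{"tx":0,"ty":0,"tz":0,"wx":0,"wy":0,"wz":0,"hand":-1},{"tx":0,"ty":0,"tz":0,"wx":0,"wy":0,"wz":0,"hand":-1},{"tx":0,"ty":0,"tz":0.4,"wx":0,"wy":0,"wz":0,"hand":-1},{"tx":0,"ty":0,"tz":0.7,"wx":0,"wy":0,"wz":0,"hand":-1},{"tx":0,"ty":0,"tz":0.7,"wx":0,"wy":0,"wz":0,"hand":-1}]'; python3 -m handwheel '[{"tx":0.06,"ty":-0.7,"tz":0,"wx":0,"wy":0,"wz":-0.9,"hand":-1},{"tx":0.06,"ty":-0.7,"tz":0,"wx":0,"wy":0,"wz":-0.9,"hand":-1},{"tx":0.06,"ty":-0.7,"tz":0,"wx":0,"wy":0,"wz":-0.9,"hand":-1},{"tx":0.06,"ty":-0.7,"tz":0,"wx":0,"wy":0,"wz":-0.9,"hand":-1},{"tx":0.06,"ty":-0.7,"tz":0,"wx":0,"wy":0,"wz":-0.9,"hand":-1},{"tx":0.04,"ty":-0.4,"tz":-0.5,"wx":0,"wy":0,"wz":-0.9,"hand":-1},{"tx":0,"ty":0,"tz":-0.7,"wx":0,"wy":0,"wz":-0.9,"hand":-1},{"tx":0,"ty":0,"tz":-0.3,"wx":0,"wy":0,"wz":-0.9,"hand":-1},{"tx":0,"ty":0,"tz":0,"wx":0,"wy":0,"wz":-0.6,"hand":-1},{"tx":0,"ty":0,"tz":0,"wx":0,"wy":0,"wz":0,"hand":-1}]';python3 - <<'E'
from h import *
c=capture("wrist"); cv2.imwrite("pics/w8.png",c["image"][:,:,::-1])
W=cloud(c); m=(W[...,2]>.021)&(W[...,2]<.033)&(W[...,1]>-.04)&(W[...,1]<.07)&(W[...,0]<.61)&(W[...,0]>.5)
P=W[m][:,:2].astype(np.float32); print(len(P),cv2.minAreaRect(P))
need(.556,.0155,-.02,-59.4)
E
```

```text
time: 14.65
tcp_pos: [0.5402, 0.2097, 0.1755]
tool_rot: [[-0.132, 0.991, 0.001], [0.991, 0.132, 0.0], [0.0, 0.001, -1.0]]
force: [-0.8, 0.1, 0.3]
gripper_width: 0.0855
time: 15.9
tcp_pos: [0.5576, 0.0145, 0.0993]
tool_rot: [[0.861, 0.509, 0.002], [0.509, -0.861, -0.0], [0.001, 0.001, -1.0]]
force: [-0.2, -0.9, -0.3]
gripper_width: 0.0855
833 ((0.5557884573936462, 0.015394467860460281), (0.04534832388162613, 0.05702351778745651), 34.7884521484375)
pos [0.5577 0.0145 0.0995] yaw -59.4 -> tx -0.03 ty 0.02 tz -2.39  wz -0.00 w 0.0853 F [ 0.5  1.  -0.4] t 15.9
```

View pics/w8.png

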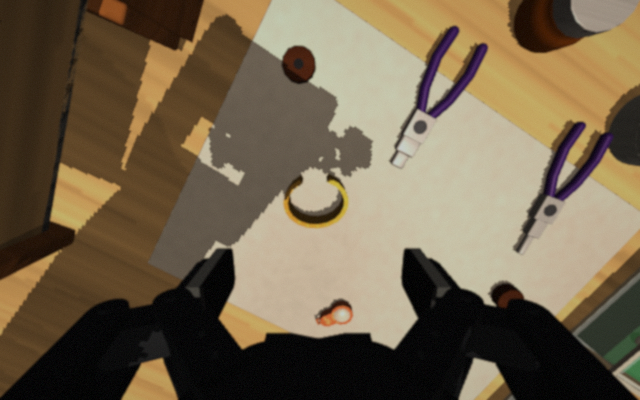

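```bash
python3 -m handwheel '[{"tx":-0.02,"ty":0.03,"tz":-0.8,"wx":0,"wy":0,"wz":0.49,"hand":-1},{"tx":0,"ty":0,"tz":-0.8,"wx":0,"wy":0,"wz":0,"hand":-1},{"tx":0,"ty":0,"tz":-0.5,"wx":0,"wy":0,"wz":0,"hand":-1},{"tx":0,"ty":0,"tz":-0.23,"wx":0,"wy":0,"wz":0,"hand":-1},{"tx":0,"ty":0,"tz":0,"wx":0,"wy":0,"wz":0,"hand":-1}]'; python3 -m handwheel '[{"tx":0,"ty":0,"tz":0,"wx":0,"wy":0,"wz":0,"hand":1},{"tx":0,"ty":0,"tz":0,"wx":0,"wy":0,"wz":0,"hand":1},{"tx":0,"ty":0,"tz":0,"wx":0,"wy":0,"wz":0,"hand":1},{"tx":0,"ty":0,"tz":0,"wx":0,"wy":0,"wz":0,"hand":1}]'
python3 - <<'E'
from h import *
x,y=cab(-.172,-.041); print(x,y); need(x,y,.17,7.4)
E
```

```text
time: 16.58
tcp_pos: [0.5561, 0.0161, -0.0183]
tool_rot: [[0.821, 0.57, -0.0], [0.57, -0.821, 0.0], [-0.0, -0.0, -1.0]]
force: [-0.1, 0.4, 0.2]
gripper_width: 0.0857
time: 17.08
tcp_pos: [0.5579, 0.016, -0.0162]
tool_rot: [[0.822, 0.57, 0.004], [0.57, -0.822, -0.0], [0.003, 0.002, -1.0]]
force: [-0.6, 0.1, 6.5]
gripper_width: 0.0557
0.5327131795297885 0.26218863973095247
pos [ 0.5579  0.016  -0.0162] yaw -55.3 -> tx -0.50 ty 4.92 tz 3.72  wz 7.29 w 0.0557 F [-0.6  0.1  6.5] t 17.1
```

```bash
python3 -m handwheel '[{"tx":0,"ty":0,"tz":0.5,"wx":0,"wy":0,"wz":0,"hand":1},{"tx":0,"ty":0,"tz":0.9,"wx":0,"wy":0,"wz":0,"hand":1},{"tx":0,"ty":0,"tz":0.9,"wx":0,"wy":0,"wz":0.9,"hand":1},{"tx":0,"ty":0,"tz":0.9,"wx":0,"wy":0,"wz":0.9,"hand":1},{"tx":0,"ty":0.4,"tz":0.54,"wx":0,"wy":0,"wz":0.9,"hand":1},{"tx":-0.1,"ty":0.8,"tz":0,"wx":0,"wy":0,"wz":0.9,"hand":1},{"tx":-0.1,"ty":0.8,"tz":0,"wx":0,"wy":0,"wz":0.9,"hand":1}]'; python3 -m handwheel '[{"tx":-0.1,"ty":0.8,"tz":0,"wx":0,"wy":0,"wz":0.9,"hand":1},{"tx":-0.1,"ty":0.8,"tz":0,"wx":0,"wy":0,"wz":0.9,"hand":1},{"tx":-0.1,"ty":0.8,"tz":0,"wx":0,"wy":0,"wz":0.9,"hand":1},{"tx":0,"ty":0.54,"tz":0,"wx":0,"wy":0,"wz":0.09,"hand":1},{"tx":0,"ty":0,"tz":0,"wx":0,"wy":0,"wz":0,"hand":1}]'
python3 - <<'E'
from h import *
x,y=cab(-.172,-.040); print(x,y); need(x,y,.083,7.4)
c=capture("wrist"); cv2.imwrite("pics/w9.png",c["image"][:,:,::-1])
W=cloud(c); D=W[...,:2]-C; xc=D[...,0]*np.cos(A)+D[...,1]*np.sin(A); yc=-D[...,0]*np.sin(A)+D[...,1]*np.cos(A)
m=(W[...,2]>.115)&(W[...,2]<.128)&(yc<-.06)&(yc>-.12)&(xc>-.235)&(xc<-.11); print("cuff1",np.percentile(xc[m],[1,99]),np.percentile(yc[m],[1,99]),m.sum())
m=(W[...,2]>.17)&(W[...,2]<.22)&(xc>-.235)&(xc<-.11)&(yc>-.09)&(yc<.03)&(W[...,2]<.218); print("held",np.percentile(xc[m],[1,99]),np.percentile(yc[m],[1,99]),m.sum())
E
```

```text
time: 17.95
tcp_pos: [0.5461, 0.1169, 0.1697]
tool_rot: [[0.282, 0.959, 0.002], [0.959, -0.282, 0.0], [0.001, 0.002, -1.0]]
force: [-0.3, -0.8, -0.6]
gripper_width: 0.0562
time: 18.58
tcp_pos: [0.5306, 0.2646, 0.1687]
tool_rot: [[-0.131, 0.991, 0.0], [0.991, 0.131, 0.0], [0.0, 0.0, -1.0]]
force: [-0.5, 0.3, -0.9]
gripper_width: 0.055
0.532584383933211 0.2631803108933356
pos [0.5306 0.2646 0.1687] yaw 7.5 -> tx 0.04 ty -0.03 tz -1.71  wz -0.02 w 0.055 F [-0.5  0.3 -0.9] t 18.6
cuff1 [-0.19758425 -0.14397783] [-0.09310356 -0.06971349] 637
held [-0.21214772 -0.13499168] [-0.06184232 -0.01838223] 6324
```

View pics/w9.png

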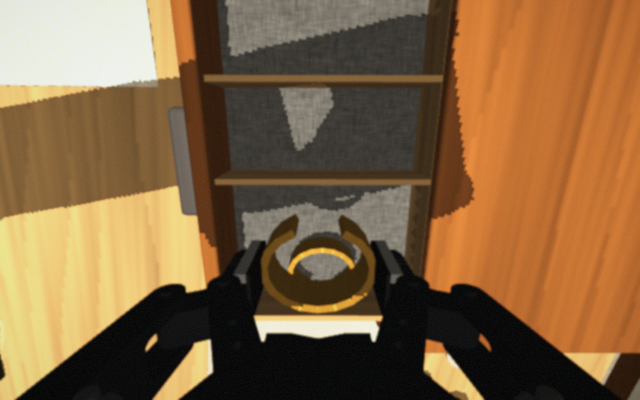

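```bash
python3 -m handwheel '[{"tx":0.04,"ty":-0.02,"tz":-0.8,"wx":0,"wy":0,"wz":0,"hand":1},{"tx":0,"ty":0,"tz":-0.6,"wx":0,"wy":0,"wz":0,"hand":1},{"tx":0,"ty":0,"tz":-0.3,"wx":0,"wy":0,"wz":0,"hand":1},{"tx":0,"ty":0,"tz":0,"wx":0,"wy":0,"wz":0,"hand":1},{"tx":0,"ty":0,"tz":0,"wx":0,"wy":0,"wz":0,"hand":-1},{"tx":0,"ty":0,"tz":0,"wx":0,"wy":0,"wz":0,"hand":-1},{"tx":0,"ty":0,"tz":0,"wx":0,"wy":0,"wz":0,"hand":-1},{"tx":0,"ty":0,"tz":0.4,"wx":0,"wy":0,"wz":0,"hand":-1},{"tx":0,"ty":0,"tz":0.7,"wx":0,"wy":0,"wz":0,"hand":-1},{"tx":0,"ty":0,"tz":0.7,"wx":0,"wy":0,"wz":0,"hand":-1}]'
python3 - <<'E'
from h import *
need(.6465,.0855,.06,7.4)
c=capture("wrist"); cv2.imwrite("pics/w10.png",c["image"][:,:,::-1])
E
```

```text
time: 19.88
tcp_pos: [0.5332, 0.2622, 0.1761]
tool_rot: [[-0.129, 0.992, 0.001], [0.992, 0.129, 0.0], [0.0, 0.001, -1.0]]
force: [0.9, -0.1, 0.5]
gripper_width: 0.0852
pos [0.5332 0.2622 0.1761] yaw 7.4 -> tx 2.27 ty -3.53 tz -2.32  wz 0.00 w 0.0852 F [ 0.9 -0.1  0.5] t 19.9
```

View pics/w10.png

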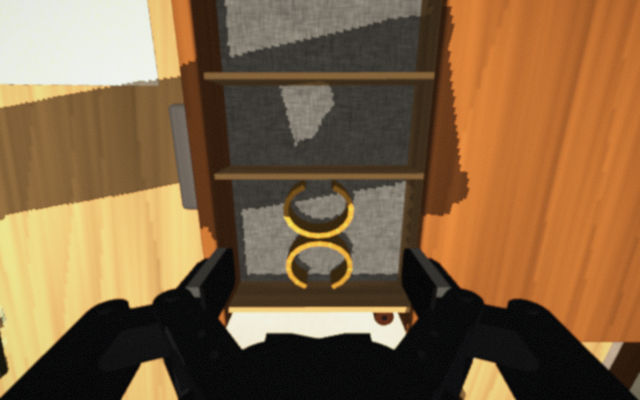

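```bash
python3 -m handwheel '[{"tx":0.4,"ty":-0.7,"tz":0.2,"wx":0,"wy":0,"wz":0.9,"hand":-1},{"tx":0.45,"ty":-0.7,"tz":0,"wx":0,"wy":0,"wz":0.9,"hand":-1},{"tx":0.45,"ty":-0.7,"tz":0,"wx":0,"wy":0,"wz":0.9,"hand":-1},{"tx":0.45,"ty":-0.7,"tz":0,"wx":0,"wy":0,"wz":0.9,"hand":-1},{"tx":0.45,"ty":-0.7,"tz":-0.5,"wx":0,"wy":0,"wz":0.9,"hand":-1},{"tx":0,"ty":0,"tz":-0.9,"wx":0,"wy":0,"wz":0.9,"hand":-1},{"tx":0,"ty":0,"tz":-0.8,"wx":0,"wy":0,"wz":0.72,"hand":-1},{"tx":0,"ty":0,"tz":0,"wx":0,"wy":0,"wz":0,"hand":-1}]'
cat >> seg.py <<'E'
def beads(c,roi=(.39,.73,-.30,.14)):
    hsv=cv2.cvtColor(c["image"],cv2.COLOR_RGB2HSV); h,s,v=cv2.split(hsv)
    m=((v<95)&(s>85)&((h<14)|(h>170))); n,l,st,ce=cv2.connectedComponentsWithStats(m.astype(np.uint8))
    for i in range(1,n):
        if st[i,4]<60: continue
        vv,uu=np.where(l==i); P=np.array([ray(c,a,b,.015)[:2] for a,b in zip(uu,vv)],np.float32); q=P.mean(0)
        if roi[0]<q[0]<roi[1] and roi[2]<q[1]<roi[3]: r=cv2.minAreaRect(P); print("bead px",ce[i].round(),st[i,4],q.round(4),np.round(r[0],4),np.round(r[1],4))
E
python3 - <<'E'
from seg import *
c=capture("wrist"); cv2.imwrite("pics/w11.png",c["image"][:,:,::-1]); beads(c)
need(.6465,.0855,-.02,60)
E
```

```text
time: 20.92
tcp_pos: [0.6403, 0.0868, 0.0703]
tool_rot: [[-0.865, 0.501, -0.007], [0.501, 0.865, -0.0], [0.006, -0.004, -1.0]]
force: [-0.4, -0.0, -0.1]
gripper_width: 0.0852
bead px [ 34. 103.] 503 [ 0.4627 -0.0564] [ 0.4627 -0.0563] [0.0132 0.0341]
bead px [322. 214.] 724 [0.6464 0.0863] [0.6468 0.0863] [0.0266 0.0261]
bead px [  8. 292.] 385 [ 0.5691 -0.198 ] [ 0.5721 -0.1987] [0.0166 0.0336]
pos [0.6423 0.0871 0.0732] yaw 59.9 -> tx 0.08 ty -0.03 tz -1.86  wz 0.01 w 0.0854 F [0.4 0.6 0.7] t 21.0
```

View pics/w11.png

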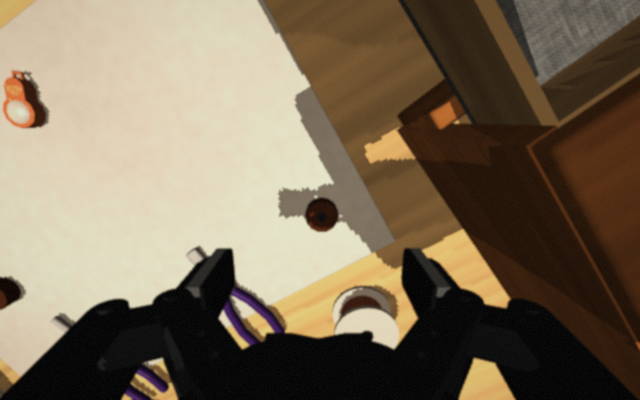

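```bash
python3 -m handwheel '[{"tx":0.09,"ty":-0.02,"tz":-0.7,"wx":0,"wy":0,"wz":0,"hand":-1},{"tx":0,"ty":0,"tz":-0.7,"wx":0,"wy":0,"wz":0,"hand":-1},{"tx":0,"ty":0,"tz":-0.36,"wx":0,"wy":0,"wz":0,"hand":-1},{"tx":0,"ty":0,"tz":0,"wx":0,"wy":0,"wz":0,"hand":-1},{"tx":0,"ty":0,"tz":0,"wx":0,"wy":0,"wz":0,"hand":1},{"tx":0,"ty":0,"tz":0,"wx":0,"wy":0,"wz":0,"hand":1},{"tx":0,"ty":0,"tz":0,"wx":0,"wy":0,"wz":0,"hand":1},{"tx":0,"ty":0,"tz":0,"wx":0,"wy":0,"wz":0,"hand":1},{"tx":0,"ty":0,"tz":0,"wx":0,"wy":0,"wz":0,"hand":1}]'
python3 - <<'E'
from h import *
x,y=cab(-.135,.023); print(x,y); need(x,y,.17,7.4)
E
```

```text
time: 22.1
tcp_pos: [0.6484, 0.0862, -0.0131]
tool_rot: [[-0.866, 0.5, 0.002], [0.5, 0.866, 0.0], [-0.002, 0.001, -1.0]]
force: [-0.7, -0.7, 5.2]
gripper_width: 0.0243
0.5611620943569988 0.33042103119684013
pos [ 0.6484  0.0862 -0.0131] yaw 60.0 -> tx -1.75 ty 4.89 tz 3.66  wz -6.12 w 0.0243 F [-0.7 -0.7  5.2] t 22.1
```

```bash
python3 -m handwheel '[{"tx":0,"ty":0,"tz":0.5,"wx":0,"wy":0,"wz":0,"hand":1},{"tx":0,"ty":0,"tz":0.9,"wx":0,"wy":0,"wz":0,"hand":1},{"tx":0,"ty":0,"tz":0.9,"wx":0,"wy":0,"wz":0,"hand":1},{"tx":-0.1,"ty":0.1,"tz":0.9,"wx":0,"wy":0,"wz":-0.9,"hand":1},{"tx":-0.4,"ty":0.6,"tz":0.6,"wx":0,"wy":0,"wz":-0.9,"hand":1},{"tx":-0.4,"ty":0.8,"tz":0,"wx":0,"wy":0,"wz":-0.9,"hand":1},{"tx":-0.4,"ty":0.8,"tz":0,"wx":0,"wy":0,"wz":-0.9,"hand":1},{"tx":-0.4,"ty":0.8,"tz":0,"wx":0,"wy":0,"wz":-0.9,"hand":1},{"tx":-0.2,"ty":0.9,"tz":0,"wx":0,"wy":0,"wz":-0.9,"hand":1},{"tx":0,"ty":0.9,"tz":0,"wx":0,"wy":0,"wz":-0.72,"hand":1}]';  python3 - <<'E'
from h import *
x,y=cab(-.143,.039); print(x,y); need(x,y,.085,7.4)
c=capture("wrist"); cv2.imwrite("pics/w12.png",c["image"][:,:,::-1])
E
```

```text
time: 23.35
tcp_pos: [0.5514, 0.3323, 0.1752]
tool_rot: [[-0.125, 0.992, -0.0], [0.992, 0.125, -0.0], [-0.0, -0.001, -1.0]]
force: [0.8, -1.0, -0.8]
gripper_width: 0.0242
0.5511679955126931 0.34525740502234903
pos [0.5514 0.3323 0.1752] yaw 7.2 -> tx -0.00 ty 0.26 tz -1.80  wz 0.02 w 0.0242 F [ 0.8 -1.  -0.8] t 23.4
```

View pics/w12.png

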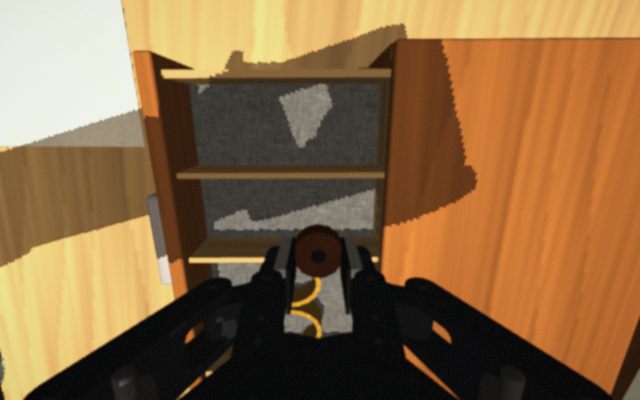

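```bash
python3 -m handwheel '[{"tx":-0.3,"ty":0.22,"tz":-0.5,"wx":0,"wy":0,"wz":0,"hand":1},{"tx":0,"ty":0,"tz":-0.7,"wx":0,"wy":0,"wz":0,"hand":1},{"tx":0,"ty":0,"tz":-0.4,"wx":0,"wy":0,"wz":0,"hand":1},{"tx":0,"ty":0,"tz":-0.2,"wx":0,"wy":0,"wz":0,"hand":1},{"tx":0,"ty":0,"tz":0,"wx":0,"wy":0,"wz":0,"hand":1}]'; python3 -m handwheel '[{"tx":0,"ty":0,"tz":0,"wx":0,"wy":0,"wz":0,"hand":0.1},{"tx":0,"ty":0,"tz":0,"wx":0,"wy":0,"wz":0,"hand":0.1},{"tx":0,"ty":0,"tz":0,"wx":0,"wy":0,"wz":0,"hand":0.1},{"tx":0,"ty":0,"tz":0.4,"wx":0,"wy":0,"wz":0,"hand":0.1},{"tx":0,"ty":0,"tz":0.7,"wx":0,"wy":0,"wz":0,"hand":0.1},{"tx":0,"ty":0,"tz":0.8,"wx":0,"wy":0,"wz":0,"hand":0.1}]'
python3 - <<'E'
from h import *
c=capture("wrist"); cv2.imwrite("pics/w13.png",c["image"][:,:,::-1]); need(.564,-.21,.17,7.4)
E
```

```text
time: 24.02
tcp_pos: [0.5375, 0.3418, 0.0852]
tool_rot: [[-0.128, 0.992, -0.001], [0.992, 0.128, -0.0], [-0.0, -0.001, -1.0]]
force: [-0.3, 0.1, 0.3]
gripper_width: 0.024
time: 24.78
tcp_pos: [0.5374, 0.342, 0.1826]
tool_rot: [[-0.129, 0.992, 0.0], [0.992, 0.129, 0.0], [0.0, 0.0, -1.0]]
force: [-0.1, -0.0, 0.2]
gripper_width: 0.0387
pos [0.5405 0.3438 0.1904] yaw 7.4 -> tx 0.47 ty -11.08 tz -0.41  wz -0.00 w 0.0383 F [1.5 1.5 4.9] t 24.8
```

View pics/w13.png

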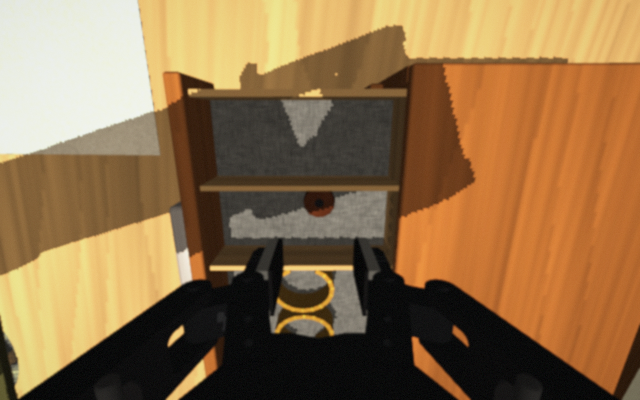

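```bash
python3 -m handwheel '[{"tx":0.05,"ty":-0.95,"tz":0,"wx":0,"wy":0,"wz":0,"hand":0.1},{"tx":0.05,"ty":-0.95,"tz":0,"wx":0,"wy":0,"wz":0,"hand":-1},{"tx":0.05,"ty":-0.95,"tz":0,"wx":0,"wy":0,"wz":0,"hand":-1},{"tx":0.05,"ty":-0.95,"tz":0,"wx":0,"wy":0,"wz":0,"hand":-1},{"tx":0.05,"ty":-0.95,"tz":0,"wx":0,"wy":0,"wz":0,"hand":-1},{"tx":0.05,"ty":-0.95,"tz":0,"wx":0,"wy":0,"wz":0,"hand":-1},{"tx":0.05,"ty":-0.95,"tz":0,"wx":0,"wy":0,"wz":0,"hand":-1},{"tx":0.05,"ty":-0.95,"tz":-0.5,"wx":0,"wy":0,"wz":0,"hand":-1},{"tx":0.05,"ty":-0.95,"tz":-0.5,"wx":0,"wy":0,"wz":0,"hand":-1},{"tx":0.05,"ty":-0.95,"tz":-0.5,"wx":0,"wy":0,"wz":0,"hand":-1}]'; python3 -m handwheel '[{"tx":0,"ty":-0.95,"tz":-0.5,"wx":0,"wy":0,"wz":0,"hand":-1},{"tx":0,"ty":-0.6,"tz":-0.4,"wx":0,"wy":0,"wz":0,"hand":-1},{"tx":0,"ty":0,"tz":0,"wx":0,"wy":0,"wz":0,"hand":-1}]';python3 - <<'E'
from seg import *
c=capture("wrist"); cv2.imwrite("pics/w14.png",c["image"][:,:,::-1]); beads(c); need(.5645,-.21,-.013,7.4)
E
```

```text
time: 26.08
tcp_pos: [0.5632, -0.1347, 0.1066]
tool_rot: [[-0.129, 0.992, 0.003], [0.992, 0.129, -0.001], [-0.001, 0.003, -1.0]]
force: [1.2, -0.1, 0.0]
gripper_width: 0.0856
time: 26.45
tcp_pos: [0.5616, -0.2119, 0.0597]
tool_rot: [[-0.126, 0.992, -0.002], [0.992, 0.126, 0.001], [0.001, -0.002, -1.0]]
force: [0.3, 0.3, -0.7]
gripper_width: 0.0855
bead px [196.   6.] 361 [ 0.4651 -0.0825] [ 0.4643 -0.0831] [0.024  0.0079]
bead px [190. 167.] 1023 [ 0.4619 -0.1891] [ 0.4621 -0.1889] [0.0297 0.0262]
bead px [322. 210.] 841 [ 0.565  -0.2106] [ 0.565  -0.2105] [0.0253 0.0282]
pos [ 0.5624 -0.211   0.0608] yaw 7.3 -> tx 0.04 ty 0.02 tz -1.48  wz 0.01 w 0.0854 F [0.4 0.1 0.1] t 26.5
```

View pics/w14.png

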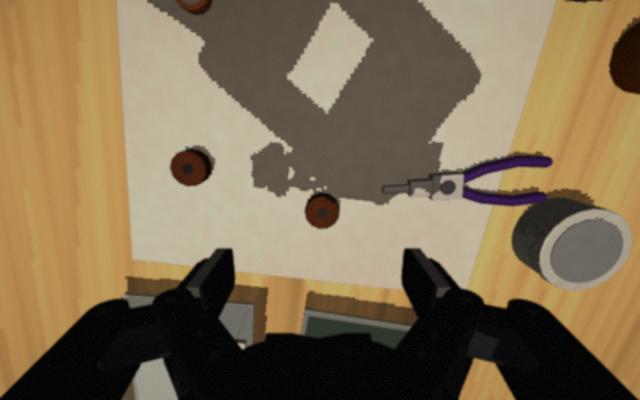

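```bash
python3 -m handwheel '[{"tx":0.05,"ty":0.01,"tz":0,"wx":0,"wy":0,"wz":-0.97,"hand":-1},{"tx":0,"ty":0,"tz":0,"wx":0,"wy":0,"wz":-0.97,"hand":-1},{"tx":0,"ty":0,"tz":-0.4,"wx":0,"wy":0,"wz":-0.97,"hand":-1},{"tx":0,"ty":0,"tz":-0.7,"wx":0,"wy":0,"wz":0,"hand":-1},{"tx":0,"ty":0,"tz":-0.36,"wx":0,"wy":0,"wz":0,"hand":-1},{"tx":0,"ty":0,"tz":0,"wx":0,"wy":0,"wz":0,"hand":1},{"tx":0,"ty":0,"tz":0,"wx":0,"wy":0,"wz":0,"hand":1},{"tx":0,"ty":0,"tz":0,"wx":0,"wy":0,"wz":0,"hand":1},{"tx":0,"ty":0,"tz":0,"wx":0,"wy":0,"wz":0,"hand":1},{"tx":0,"ty":0,"tz":0,"wx":0,"wy":0,"wz":0,"hand":1}]'
python3 - <<'E'
from h import *
x,y=cab(-.158,.006); print(x,y); need(x,y,.175,7.4)
E
```

```text
time: 27.75
tcp_pos: [0.5662, -0.2105, -0.0104]
tool_rot: [[0.303, 0.953, 0.003], [0.953, -0.303, -0.001], [-0.0, 0.003, -1.0]]
force: [-1.4, 1.3, 6.6]
gripper_width: 0.0234
0.5405431827640064 0.3106003227150436
pos [ 0.5662 -0.2105 -0.0104] yaw -17.6 -> tx -0.51 ty 10.42 tz 3.71  wz 2.91 w 0.0234 F [-1.4  1.3  6.6] t 27.8
```

```bash
python3 -m handwheel '[{"tx":0,"ty":0,"tz":0.5,"wx":0,"wy":0,"wz":0,"hand":1},{"tx":0,"ty":0.2,"tz":0.8,"wx":0,"wy":0,"wz":0,"hand":1},{"tx":-0.05,"ty":0.9,"tz":0.8,"wx":0,"wy":0,"wz":0.97,"hand":1},{"tx":-0.05,"ty":0.9,"tz":0.8,"wx":0,"wy":0,"wz":0.97,"hand":1},{"tx":-0.05,"ty":0.9,"tz":0.8,"wx":0,"wy":0,"wz":0.97,"hand":1},{"tx":-0.05,"ty":0.9,"tz":0,"wx":0,"wy":0,"wz":0,"hand":1},{"tx":-0.05,"ty":0.9,"tz":0,"wx":0,"wy":0,"wz":0,"hand":1},{"tx":-0.05,"ty":0.9,"tz":0,"wx":0,"wy":0,"wz":0,"hand":1},{"tx":-0.05,"ty":0.9,"tz":0,"wx":0,"wy":0,"wz":0,"hand":1},{"tx":-0.05,"ty":0.9,"tz":0,"wx":0,"wy":0,"wz":0,"hand":1}]'; python3 -m handwheel '[{"tx":-0.05,"ty":0.9,"tz":0,"wx":0,"wy":0,"wz":0,"hand":1},{"tx":-0.05,"ty":0.9,"tz":0,"wx":0,"wy":0,"wz":0,"hand":1},{"tx":0,"ty":0.9,"tz":0,"wx":0,"wy":0,"wz":0,"hand":1},{"tx":0,"ty":0.3,"tz":0,"wx":0,"wy":0,"wz":0,"hand":1},{"tx":0,"ty":0,"tz":0,"wx":0,"wy":0,"wz":0,"hand":1}]';python3 - <<'E'
from h import *
c=capture("wrist"); cv2.imwrite("pics/w15.png",c["image"][:,:,::-1]);x,y=cab(-.158,.006); print(x,y); need(x,y,.088,7.4)
E
```

```text
time: 29.0
tcp_pos: [0.5448, 0.1614, 0.173]
tool_rot: [[-0.128, 0.992, 0.001], [0.992, 0.128, 0.0], [0.0, 0.001, -1.0]]
force: [0.5, 0.2, 0.2]
gripper_width: 0.0231
time: 29.62
tcp_pos: [0.5399, 0.3103, 0.1725]
tool_rot: [[-0.13, 0.992, -0.0], [0.992, 0.13, -0.001], [-0.001, -0.0, -1.0]]
force: [0.0, -1.1, 0.1]
gripper_width: 0.0232
0.5405431827640064 0.3106003227150436
pos [0.54   0.3095 0.1724] yaw 7.4 -> tx 0.01 ty 0.02 tz -1.69  wz 0.00 w 0.0233 F [ 0.1 -0.5 -0.8] t 29.7
```

View pics/w15.png

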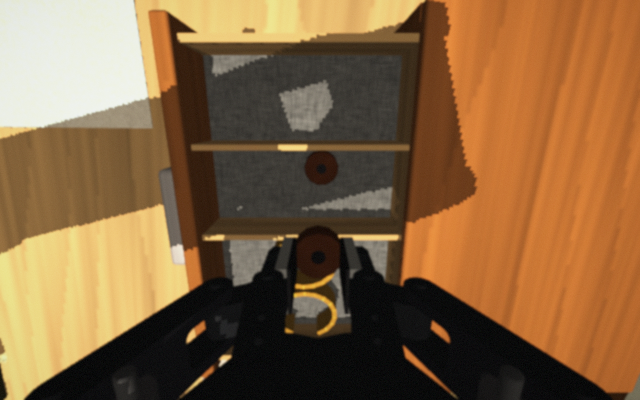

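```bash
python3 -m handwheel '[{"tx":0.01,"ty":0.07,"tz":-0.6,"wx":0,"wy":0,"wz":0,"hand":1},{"tx":0,"ty":0,"tz":-0.6,"wx":0,"wy":0,"wz":0,"hand":1},{"tx":0,"ty":0,"tz":-0.3,"wx":0,"wy":0,"wz":0,"hand":1},{"tx":0,"ty":0,"tz":-0.19,"wx":0,"wy":0,"wz":0,"hand":1},{"tx":0,"ty":0,"tz":0,"wx":0,"wy":0,"wz":0,"hand":1}]'; python3 -m handwheel '[{"tx":0,"ty":0,"tz":0,"wx":0,"wy":0,"wz":0,"hand":0.1},{"tx":0,"ty":0,"tz":0,"wx":0,"wy":0,"wz":0,"hand":0.1},{"tx":0,"ty":0,"tz":0,"wx":0,"wy":0,"wz":0,"hand":0.1},{"tx":0,"ty":0,"tz":0.4,"wx":0,"wy":0,"wz":0,"hand":0.1},{"tx":0,"ty":0,"tz":0.7,"wx":0,"wy":0,"wz":0,"hand":0.1},{"tx":0,"ty":0,"tz":0.8,"wx":0,"wy":0,"wz":0,"hand":0.1}]'
python3 - <<'E'
from h import *
c=capture("wrist"); cv2.imwrite("pics/w16.png",c["image"][:,:,::-1]); need(.462,-.189,.17,7.4)
E
```

```text
time: 30.3
tcp_pos: [0.5406, 0.3131, 0.088]
tool_rot: [[-0.128, 0.992, -0.0], [0.992, 0.128, -0.0], [-0.0, -0.0, -1.0]]
force: [0.6, -0.2, 0.4]
gripper_width: 0.0232
time: 31.05
tcp_pos: [0.5403, 0.3136, 0.1851]
tool_rot: [[-0.129, 0.992, 0.0], [0.992, 0.129, 0.0], [0.0, 0.0, -1.0]]
force: [0.5, 0.2, 0.3]
gripper_width: 0.0384
pos [0.5436 0.3152 0.1929] yaw 7.4 -> tx -1.63 ty -10.08 tz -0.46  wz 0.00 w 0.0385 F [1.9 1.1 4.7] t 31.1
```

View pics/w16.png

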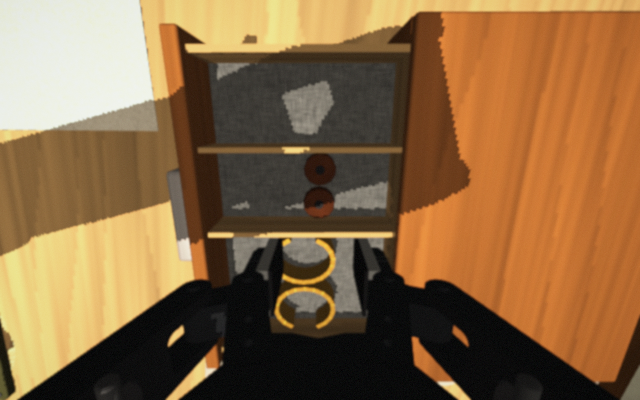

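Two beads sit in the middle compartment at (319,169) and (319,203). Next is the third bead, at about (0.462,-0.189).

```bash
python3 -m handwheel '[{"tx":0,"ty":-0.9,"tz":0,"wx":0,"wy":0,"wz":0,"hand":0.1},{"tx":-0.16,"ty":-0.95,"tz":0,"wx":0,"wy":0,"wz":0,"hand":-1},{"tx":-0.16,"ty":-0.95,"tz":0,"wx":0,"wy":0,"wz":0,"hand":-1},{"tx":-0.16,"ty":-0.95,"tz":0,"wx":0,"wy":0,"wz":0,"hand":-1},{"tx":-0.16,"ty":-0.95,"tz":0,"wx":0,"wy":0,"wz":0,"hand":-1},{"tx":-0.16,"ty":-0.95,"tz":0,"wx":0,"wy":0,"wz":0,"hand":-1},{"tx":-0.16,"ty":-0.95,"tz":-0.5,"wx":0,"wy":0,"wz":0,"hand":-1},{"tx":-0.16,"ty":-0.95,"tz":-0.5,"wx":0,"wy":0,"wz":0,"hand":-1},{"tx":-0.16,"ty":-0.95,"tz":-0.5,"wx":0,"wy":0,"wz":0,"hand":-1},{"tx":-0.16,"ty":-0.95,"tz":-0.5,"wx":0,"wy":0,"wz":0,"hand":-1}]'; python3 -m handwheel '[{"tx":-0.16,"ty":-0.65,"tz":-0.4,"wx":0,"wy":0,"wz":0,"hand":-1},{"tx":0,"ty":0,"tz":0,"wx":0,"wy":0,"wz":0,"hand":-1}]';python3 - <<'E'
from seg import *
c=capture("wrist"); cv2.imwrite("pics/w17.png",c["image"][:,:,::-1]); beads(c); need(.462,-.189,-.010,7.4)
E
```

```text
time: 32.35
tcp_pos: [0.4689, -0.1608, 0.084]
tool_rot: [[-0.129, 0.992, 0.003], [0.992, 0.129, -0.001], [-0.002, 0.003, -1.0]]
force: [0.4, -0.2, 0.6]
gripper_width: 0.0855
time: 32.6
tcp_pos: [0.4593, -0.1927, 0.0624]
tool_rot: [[-0.125, 0.992, -0.002], [0.992, 0.125, 0.001], [0.001, -0.002, -1.0]]
force: [0.4, -0.3, -0.4]
gripper_width: 0.0854
bead px [313.  19.] 180 [ 0.4396 -0.06  ] [ 0.439  -0.0606] [0.0134 0.0085]
bead px [320. 206.] 812 [ 0.4607 -0.1889] [ 0.4608 -0.1887] [0.0255 0.0274]
pos [ 0.4603 -0.192   0.0634] yaw 7.3 -> tx 0.03 ty 0.06 tz -1.47  wz 0.02 w 0.0853 F [1.1 0.1 0.3] t 32.6
```

View pics/w17.png

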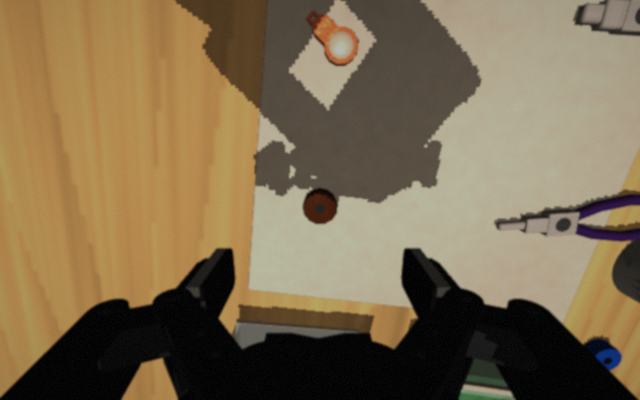

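```bash
python3 -m handwheel '[{"tx":0.02,"ty":0.06,"tz":-0.7,"wx":0,"wy":0,"wz":0,"hand":-1},{"tx":0,"ty":0,"tz":-0.5,"wx":0,"wy":0,"wz":0,"hand":-1},{"tx":0,"ty":0,"tz":-0.28,"wx":0,"wy":0,"wz":0,"hand":-1},{"tx":0,"ty":0,"tz":0,"wx":0,"wy":0,"wz":0,"hand":1},{"tx":0,"ty":0,"tz":0,"wx":0,"wy":0,"wz":0,"hand":1},{"tx":0,"ty":0,"tz":0,"wx":0,"wy":0,"wz":0,"hand":1},{"tx":0,"ty":0,"tz":0,"wx":0,"wy":0,"wz":0,"hand":1},{"tx":0,"ty":0,"tz":0,"wx":0,"wy":0,"wz":0,"hand":1}]'
python3 - <<'E'
from h import *
x,y=cab(-.204,.023); print(x,y); need(x,y,.175,7.4)
E
```

```text
time: 33.65
tcp_pos: [0.4625, -0.1889, -0.0093]
tool_rot: [[-0.128, 0.992, 0.002], [0.992, 0.128, -0.001], [-0.001, 0.002, -1.0]]
force: [-0.4, 1.3, 5.8]
gripper_width: 0.0228
0.4927367841525656 0.3215341350329883
pos [ 0.4625 -0.1889 -0.0093] yaw 7.4 -> tx 0.60 ty 10.21 tz 3.69  wz 0.00 w 0.0228 F [-0.4  1.3  5.8] t 33.6
```

```bash
python3 -m handwheel '[{"tx":0,"ty":0,"tz":0.5,"wx":0,"wy":0,"wz":0,"hand":1},{"tx":0,"ty":0.2,"tz":0.8,"wx":0,"wy":0,"wz":0,"hand":1},{"tx":0.06,"ty":0.9,"tz":0.8,"wx":0,"wy":0,"wz":0,"hand":1},{"tx":0.06,"ty":0.9,"tz":0.8,"wx":0,"wy":0,"wz":0,"hand":1},{"tx":0.06,"ty":0.9,"tz":0.8,"wx":0,"wy":0,"wz":0,"hand":1},{"tx":0.06,"ty":0.9,"tz":0,"wx":0,"wy":0,"wz":0,"hand":1},{"tx":0.06,"ty":0.9,"tz":0,"wx":0,"wy":0,"wz":0,"hand":1},{"tx":0.06,"ty":0.9,"tz":0,"wx":0,"wy":0,"wz":0,"hand":1},{"tx":0.06,"ty":0.9,"tz":0,"wx":0,"wy":0,"wz":0,"hand":1},{"tx":0.06,"ty":0.9,"tz":0,"wx":0,"wy":0,"wz":0,"hand":1}]'; python3 -m handwheel '[{"tx":0.06,"ty":0.9,"tz":0,"wx":0,"wy":0,"wz":0,"hand":1},{"tx":0.06,"ty":0.9,"tz":0,"wx":0,"wy":0,"wz":0,"hand":1},{"tx":0,"ty":0.9,"tz":0,"wx":0,"wy":0,"wz":0,"hand":1},{"tx":0,"ty":0.1,"tz":0,"wx":0,"wy":0,"wz":0,"hand":1},{"tx":0,"ty":0,"tz":0,"wx":0,"wy":0,"wz":0,"hand":1}]';python3 - <<'E'
from h import *
c=capture("wrist"); cv2.imwrite("pics/w18.png",c["image"][:,:,::-1]);x,y=cab(-.204,.023); print(x,y); need(x,y,.0895,7.4)
E
```

```text
time: 34.9
tcp_pos: [0.4855, 0.1831, 0.1747]
tool_rot: [[-0.129, 0.992, 0.001], [0.992, 0.129, 0.0], [0.0, 0.001, -1.0]]
force: [0.7, -0.2, 0.2]
gripper_width: 0.0225
time: 35.52
tcp_pos: [0.4914, 0.3214, 0.1741]
tool_rot: [[-0.129, 0.992, 0.0], [0.992, 0.129, -0.0], [-0.0, -0.0, -1.0]]
force: [-0.0, -0.2, -0.4]
gripper_width: 0.0226
0.4927367841525656 0.3215341350329883
pos [0.4915 0.3209 0.1741] yaw 7.4 -> tx 0.03 ty 0.01 tz -1.69  wz 0.00 w 0.0225 F [ 0.6 -0.1 -0.1] t 35.6
```

View pics/w18.png

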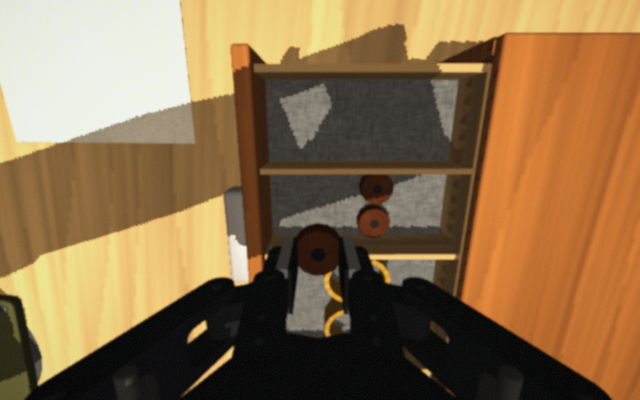

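```bash
python3 -m handwheel '[{"tx":0.03,"ty":0.01,"tz":-0.6,"wx":0,"wy":0,"wz":0,"hand":1},{"tx":0,"ty":0,"tz":-0.5,"wx":0,"wy":0,"wz":0,"hand":1},{"tx":0,"ty":0,"tz":-0.3,"wx":0,"wy":0,"wz":0,"hand":1},{"tx":0,"ty":0,"tz":-0.2,"wx":0,"wy":0,"wz":0,"hand":1},{"tx":0,"ty":0,"tz":0,"wx":0,"wy":0,"wz":0,"hand":1}]'; python3 -m handwheel '[{"tx":0,"ty":0,"tz":0,"wx":0,"wy":0,"wz":0,"hand":0.2},{"tx":0,"ty":0,"tz":0,"wx":0,"wy":0,"wz":0,"hand":0.2},{"tx":0,"ty":0,"tz":0,"wx":0,"wy":0,"wz":0,"hand":0.2},{"tx":0,"ty":0,"tz":0.4,"wx":0,"wy":0,"wz":0,"hand":0.2},{"tx":0,"ty":0,"tz":0.7,"wx":0,"wy":0,"wz":0,"hand":0.2},{"tx":0,"ty":0,"tz":0.8,"wx":0,"wy":0,"wz":0,"hand":0.2}]'
python3 - <<'E'
from h import *
c=capture("wrist"); cv2.imwrite("pics/w19.png",c["image"][:,:,::-1]); need(.4606,-.0709,.17,57)
E
```

```text
time: 36.2
tcp_pos: [0.4929, 0.3216, 0.0937]
tool_rot: [[-0.128, 0.992, -0.001], [0.992, 0.128, -0.0], [-0.0, -0.001, -1.0]]
force: [0.1, 0.5, 0.2]
gripper_width: 0.0225
time: 36.95
tcp_pos: [0.4929, 0.3221, 0.1911]
tool_rot: [[-0.129, 0.992, 0.0], [0.992, 0.129, 0.0], [0.0, 0.0, -1.0]]
force: [-0.1, 0.8, -0.3]
gripper_width: 0.0341
pos [0.496  0.3238 0.1987] yaw 7.4 -> tx -0.71 ty -7.89 tz -0.57  wz 5.77 w 0.0342 F [2.1 1.4 4.9] t 37.0
```

View pics/w19.png

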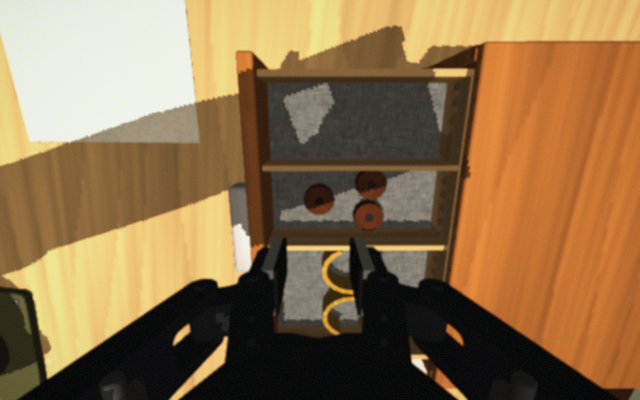

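Three beads are in the middle compartment at (319,199), (370,184) and (369,216). The pendant is next.

```bash
python3 -m handwheel '[{"tx":0,"ty":-0.9,"tz":0,"wx":0,"wy":0,"wz":0,"hand":0.1},{"tx":-0.1,"ty":-0.95,"tz":0,"wx":0,"wy":0,"wz":0.9,"hand":-1},{"tx":-0.1,"ty":-0.95,"tz":0,"wx":0,"wy":0,"wz":0.9,"hand":-1},{"tx":-0.1,"ty":-0.95,"tz":0,"wx":0,"wy":0,"wz":0.9,"hand":-1},{"tx":-0.1,"ty":-0.95,"tz":-0.4,"wx":0,"wy":0,"wz":0.9,"hand":-1},{"tx":-0.1,"ty":-0.95,"tz":-0.5,"wx":0,"wy":0,"wz":0.9,"hand":-1},{"tx":-0.1,"ty":-0.95,"tz":-0.6,"wx":0,"wy":0,"wz":0.9,"hand":-1},{"tx":-0.1,"ty":-0.95,"tz":-0.6,"wx":0,"wy":0,"wz":0.37,"hand":-1},{"tx":0,"ty":-0.3,"tz":-0.6,"wx":0,"wy":0,"wz":0,"hand":-1},{"tx":0,"ty":0,"tz":0,"wx":0,"wy":0,"wz":0,"hand":-1}]'
python3 - <<'E'
from h import *
c=capture("wrist"); cv2.imwrite("pics/w20.png",c["image"][:,:,::-1]); crop(c,"w20c.png",230,130,430,280,4); need(.4606,-.0709,-.012,57)
hsv=cv2.cvtColor(c["image"],cv2.COLOR_RGB2HSV); h,s,v=cv2.split(hsv)
# stone = bright low-sat within copper blob
m=((h<14)&(s>110)&(v>90)).astype(np.uint8); n,l,st,ce=cv2.connectedComponentsWithStats(cv2.morphologyEx(m,cv2.MORPH_CLOSE,np.ones((9,9))))
for i in range(1,n):
    if st[i,4]>200:
        vv,uu=np.where(l==i); P=np.array([ray(c,a,b,.011)[:2] for a,b in zip(uu,vv)],np.float32); print(st[i],ce[i],P.mean(0),cv2.minAreaRect(P))
E
```

```text
time: 38.25
tcp_pos: [0.4564, -0.0709, 0.0529]
tool_rot: [[-0.837, 0.547, -0.004], [0.547, 0.837, 0.001], [0.004, -0.001, -1.0]]
force: [-0.8, 0.4, -0.0]
gripper_width: 0.0855
pos [ 0.4579 -0.0706  0.0545] yaw 56.9 -> tx 0.05 ty -0.01 tz -1.33  wz 0.01 w 0.0854 F [0.5 0.3 0.9] t 38.3
[304 180  30  53 663] [319.64555053 204.77978884] [ 0.45181933 -0.06649105] ((0.4520877003669739, -0.06990143656730652), (0.022529862821102142, 0.04173628240823746), 67.44995880126953)
```

View pics/w20c.png

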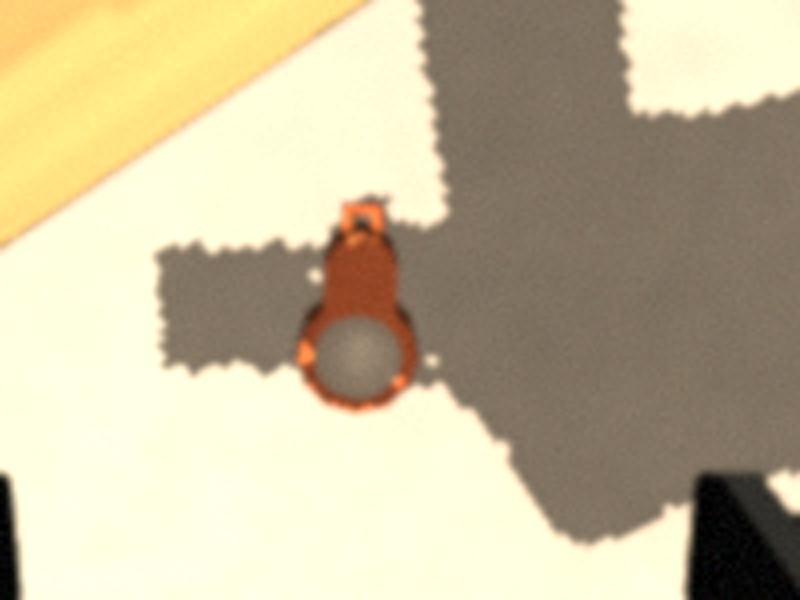

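Run:
```python
from h import *
c=capture("wrist"); print(ray(c,319.5,218,.013), ray(c,320.5,184,.008)); p=ray(c,319.5,218,.013); need(p[0],p[1],-.016,57)
```

```text
[ 0.46211236 -0.07196009  0.013     ] [ 0.44065512 -0.05710673  0.008     ]
pos [ 0.4588 -0.0703  0.0555] yaw 57.0 -> tx 0.07 ty -0.03 tz -1.43  wz 0.00 w 0.0855 F [0.2 0.6 1.1] t 38.4
```

```bash
python3 -m handwheel '[{"tx":0.07,"ty":-0.03,"tz":-0.6,"wx":0,"wy":0,"wz":-0.2,"hand":-1},{"tx":0,"ty":0,"tz":-0.5,"wx":0,"wy":0,"wz":0,"hand":-1},{"tx":0,"ty":0,"tz":-0.37,"wx":0,"wy":0,"wz":0,"hand":-1},{"tx":0,"ty":0,"tz":0,"wx":0,"wy":0,"wz":0,"hand":-1},{"tx":0,"ty":0,"tz":0,"wx":0,"wy":0,"wz":0,"hand":1},{"tx":0,"ty":0,"tz":0,"wx":0,"wy":0,"wz":0,"hand":1},{"tx":0,"ty":0,"tz":0,"wx":0,"wy":0,"wz":0,"hand":1},{"tx":0,"ty":0,"tz":0,"wx":0,"wy":0,"wz":0,"hand":1},{"tx":0,"ty":0,"tz":0,"wx":0,"wy":0,"wz":0,"hand":1}]'
python3 - <<'E'
from h import *
x,y=cab(-.172,.083); print(x,y); need(x,y,.175,7.4)
E
```

```text
time: 39.48
tcp_pos: [0.4621, -0.0721, -0.0184]
tool_rot: [[-0.822, 0.57, 0.001], [0.57, 0.822, -0.0], [-0.001, 0.0, -1.0]]
force: [-1.2, 0.6, 5.1]
gripper_width: 0.0206
0.5167425255541707 0.3851558638664557
pos [ 0.4621 -0.0721 -0.0184] yaw 55.3 -> tx 1.09 ty 9.14 tz 3.87  wz -5.57 w 0.0206 F [-1.2  0.6  5.1] t 39.5
```

```bash
python3 -m handwheel '[{"tx":0,"ty":0,"tz":0.5,"wx":0,"wy":0,"wz":0,"hand":1},{"tx":0,"ty":0,"tz":0.8,"wx":0,"wy":0,"wz":0,"hand":1},{"tx":0,"ty":0.6,"tz":0.9,"wx":0,"wy":0,"wz":-0.8,"hand":1},{"tx":0.1,"ty":0.9,"tz":0.9,"wx":0,"wy":0,"wz":-0.8,"hand":1},{"tx":0.1,"ty":0.9,"tz":0.8,"wx":0,"wy":0,"wz":-0.8,"hand":1},{"tx":0.1,"ty":0.9,"tz":0,"wx":0,"wy":0,"wz":-0.8,"hand":1},{"tx":0.1,"ty":0.9,"tz":0,"wx":0,"wy":0,"wz":-0.8,"hand":1},{"tx":0.1,"ty":0.9,"tz":0,"wx":0,"wy":0,"wz":-0.8,"hand":1},{"tx":0.2,"ty":0.9,"tz":0,"wx":0,"wy":0,"wz":-0.77,"hand":1},{"tx":0.2,"ty":0.9,"tz":0,"wx":0,"wy":0,"wz":0,"hand":1}]'; python3 -m handwheel '[{"tx":0.19,"ty":0.9,"tz":0,"wx":0,"wy":0,"wz":0,"hand":1},{"tx":0,"ty":0.9,"tz":0,"wx":0,"wy":0,"wz":0,"hand":1},{"tx":0,"ty":0.44,"tz":0,"wx":0,"wy":0,"wz":0,"hand":1},{"tx":0,"ty":0,"tz":0,"wx":0,"wy":0,"wz":0,"hand":1}]';python3 - <<'E'
from h import *
c=capture("wrist"); cv2.imwrite("pics/w21.png",c["image"][:,:,::-1]);x,y=cab(-.172,.083); print(x,y); need(x,y,.081,7.4)
E
```

```text
time: 40.72
tcp_pos: [0.5063, 0.2736, 0.1744]
tool_rot: [[-0.128, 0.992, 0.0], [0.992, 0.128, -0.0], [-0.0, -0.0, -1.0]]
force: [-0.3, 0.2, 0.2]
gripper_width: 0.0203
time: 41.22
tcp_pos: [0.5155, 0.3848, 0.1741]
tool_rot: [[-0.13, 0.991, -0.001], [0.991, 0.13, -0.001], [-0.001, -0.001, -1.0]]
force: [0.6, -0.6, -1.0]
gripper_width: 0.0205
0.5167425255541707 0.3851558638664557
pos [0.5157 0.3838 0.1742] yaw 7.4 -> tx 0.02 ty 0.03 tz -1.86  wz -0.00 w 0.0204 F [-0.1 -0.9 -0.4] t 41.3
```

View pics/w21.png

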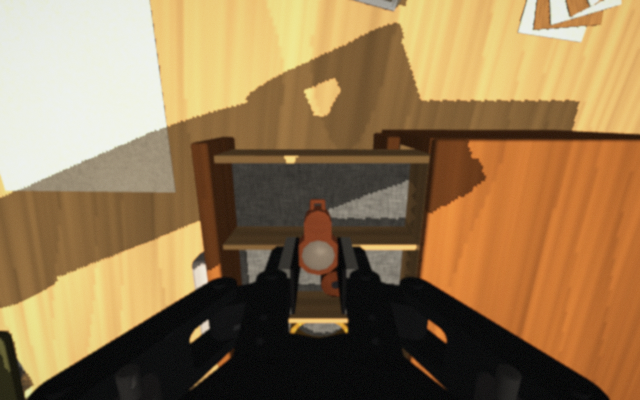

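```bash
python3 -m handwheel '[{"tx":0.02,"ty":0.03,"tz":-0.6,"wx":0,"wy":0,"wz":0,"hand":1},{"tx":0,"ty":0,"tz":-0.6,"wx":0,"wy":0,"wz":0,"hand":1},{"tx":0,"ty":0,"tz":-0.4,"wx":0,"wy":0,"wz":0,"hand":1},{"tx":0,"ty":0,"tz":-0.22,"wx":0,"wy":0,"wz":0,"hand":1},{"tx":0,"ty":0,"tz":0,"wx":0,"wy":0,"wz":0,"hand":1}]'; python3 -m handwheel '[{"tx":0,"ty":0,"tz":0,"wx":0,"wy":0,"wz":0,"hand":0.1},{"tx":0,"ty":0,"tz":0,"wx":0,"wy":0,"wz":0,"hand":0.1},{"tx":0,"ty":0,"tz":0,"wx":0,"wy":0,"wz":0,"hand":0.1},{"tx":0,"ty":0,"tz":0.4,"wx":0,"wy":0,"wz":0,"hand":0.1},{"tx":0,"ty":0,"tz":0.7,"wx":0,"wy":0,"wz":0,"hand":0.1},{"tx":0,"ty":0,"tz":0.8,"wx":0,"wy":0,"wz":0,"hand":0.1}]'
python3 - <<'E'
from h import *
c=capture("wrist"); cv2.imwrite("pics/w22.png",c["image"][:,:,::-1]); need(.53,.006,.357,90)
c=capture("scene"); crop(c,"s22.png",160,100,410,290,3.1)
c=capture("side"); crop(c,"d22.png",240,100,420,340,2.5)
E
```

```text
time: 41.9
tcp_pos: [0.5167, 0.385, 0.0831]
tool_rot: [[-0.128, 0.992, -0.001], [0.992, 0.128, -0.001], [-0.001, -0.001, -1.0]]
force: [-0.3, 0.2, 0.5]
gripper_width: 0.0202
time: 42.65
tcp_pos: [0.5168, 0.3856, 0.1806]
tool_rot: [[-0.129, 0.992, 0.0], [0.992, 0.129, 0.0], [0.0, 0.0, -1.0]]
force: [0.1, 0.1, 0.6]
gripper_width: 0.0388
pos [0.5198 0.3876 0.1885] yaw 7.4 -> tx 0.20 ty -7.63 tz 3.37  wz 9.61 w 0.0384 F [2.  1.3 5.1] t 42.7
```

View pics/w22.png

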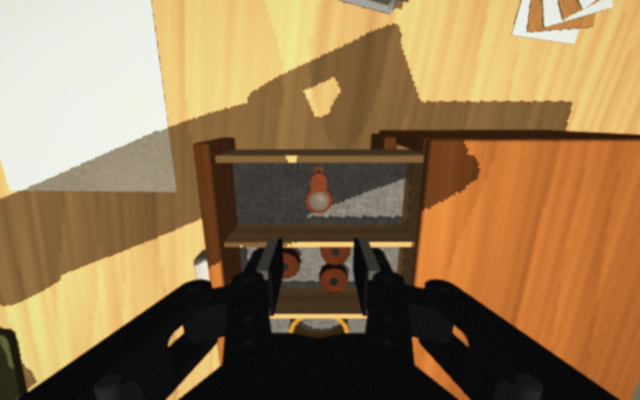

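View pics/s22.png

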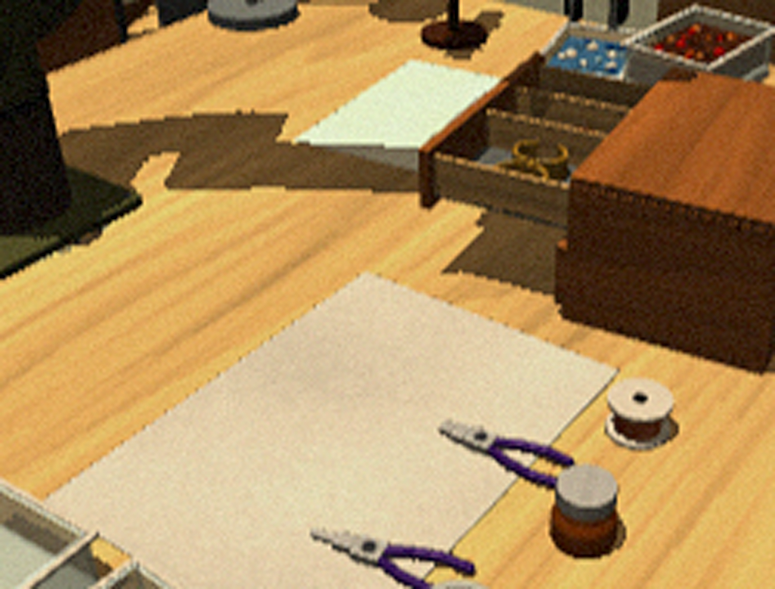

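```bash
python3 -m handwheel '[{"tx":0,"ty":0,"tz":0.2,"wx":0,"wy":0,"wz":0.87,"hand":1},{"tx":-0.3,"ty":-0.2,"tz":0,"wx":0,"wy":0,"wz":0.87,"hand":1},{"tx":-0.3,"ty":-0.2,"tz":0,"wx":0,"wy":0,"wz":0.87,"hand":1},{"tx":-0.3,"ty":-0.2,"tz":0,"wx":0,"wy":0,"wz":0.87,"hand":1},{"tx":-0.3,"ty":-0.2,"tz":0,"wx":0,"wy":0,"wz":0.87,"hand":1},{"tx":-0.3,"ty":-0.2,"tz":0,"wx":0,"wy":0,"wz":0.87,"hand":1},{"tx":-0.3,"ty":-0.25,"tz":0,"wx":0,"wy":0,"wz":0.87,"hand":1},{"tx":-0.3,"ty":-0.25,"tz":0,"wx":0,"wy":0,"wz":0.87,"hand":1},{"tx":-0.3,"ty":-0.25,"tz":0,"wx":0,"wy":0,"wz":0.87,"hand":1},{"tx":-0.3,"ty":-0.25,"tz":0,"wx":0,"wy":0,"wz":0.87,"hand":1}]'; python3 -m handwheel '[{"tx":0,"ty":0,"tz":0,"wx":0,"wy":0,"wz":0.87,"hand":1},{"tx":0,"ty":0,"tz":0,"wx":0,"wy":0,"wz":0.87,"hand":1},{"tx":0,"ty":0,"tz":0,"wx":0,"wy":0,"wz":0,"hand":1}]';python3 - <<'E'
from h import *
x,y=cab(-.318,-.002); print(x,y); need(x,y,.082,97.4)
c=capture("wrist"); cv2.imwrite("pics/w23.png",c["image"][:,:,::-1])
c=capture("side"); crop(c,"d23.png",240,150,420,340,3)
E
```

```text
time: 44.05
tcp_pos: [0.3808, 0.285, 0.1879]
tool_rot: [[-0.991, 0.132, -0.001], [0.132, 0.991, -0.001], [0.001, -0.001, -1.0]]
force: [0.6, 0.2, -0.6]
gripper_width: -0.0
time: 44.42
tcp_pos: [0.3814, 0.2854, 0.1881]
tool_rot: [[-0.992, -0.122, -0.001], [-0.122, 0.992, -0.0], [0.001, -0.0, -1.0]]
force: [0.9, 0.2, -0.7]
gripper_width: 0.0002
0.3829061615553323 0.2820596579635689
pos [0.3814 0.2854 0.1881] yaw 97.0 -> tx 0.03 ty -0.07 tz -2.12  wz 0.04 w 0.0002 F [ 0.9  0.2 -0.7] t 44.4
```

View pics/d23.png

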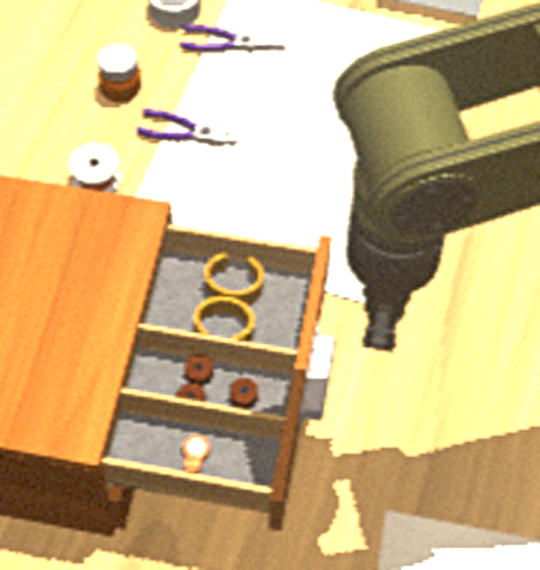

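View pics/w23.png

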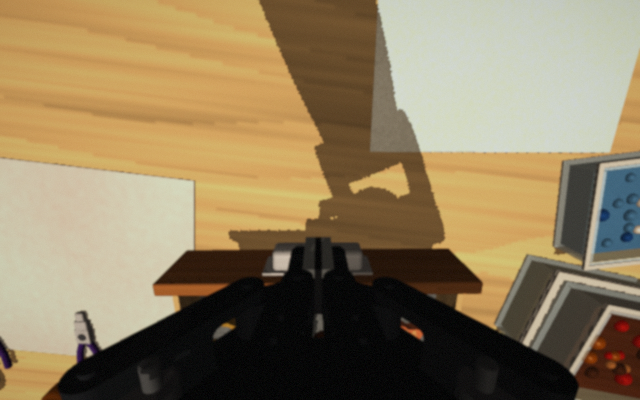

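```bash
python3 -m handwheel '[{"tx":0.03,"ty":-0.05,"tz":-0.8,"wx":0,"wy":0,"wz":0.04,"hand":1},{"tx":0,"ty":0,"tz":-0.8,"wx":0,"wy":0,"wz":0,"hand":1},{"tx":0,"ty":0,"tz":-0.5,"wx":0,"wy":0,"wz":0,"hand":1},{"tx":0.2,"ty":0.026,"tz":0,"wx":0,"wy":0,"wz":0,"hand":1},{"tx":0.2,"ty":0.026,"tz":0,"wx":0,"wy":0,"wz":0,"hand":1},{"tx":0.1,"ty":0.013,"tz":0,"wx":0,"wy":0,"wz":0,"hand":1},{"tx":0.1,"ty":0.013,"tz":0,"wx":0,"wy":0,"wz":0,"hand":1}]'; python3 -m handwheel '[{"tx":0.2,"ty":0.026,"tz":0,"wx":0,"wy":0,"wz":0,"hand":1},{"tx":0.2,"ty":0.026,"tz":0,"wx":0,"wy":0,"wz":0,"hand":1}]'
python3 - <<'E'
from h import *
x,y=cab(-.143,-.002); print(x,y); need(x,y,.082,97.4)
c=capture("side"); crop(c,"d24.png",240,150,420,340,3)
E
```

```text
time: 45.4
tcp_pos: [0.4142, 0.2875, 0.0848]
tool_rot: [[-0.992, -0.129, 0.001], [-0.129, 0.992, 0.001], [-0.001, 0.001, -1.0]]
force: [-1.6, -0.4, 1.8]
gripper_width: 0.0
time: 45.65
tcp_pos: [0.434, 0.2899, 0.0839]
tool_rot: [[-0.992, -0.13, 0.0], [-0.13, 0.992, 0.0], [-0.0, 0.0, -1.0]]
force: [-2.6, -0.2, 1.3]
gripper_width: -0.0005
0.5564486149723732 0.30459888736464236
pos [0.434  0.2899 0.0839] yaw 97.5 -> tx 2.45 ty 0.29 tz -0.04  wz -0.01 w -0.0005 F [-2.6 -0.2  1.3] t 45.6
```

View pics/d24.png

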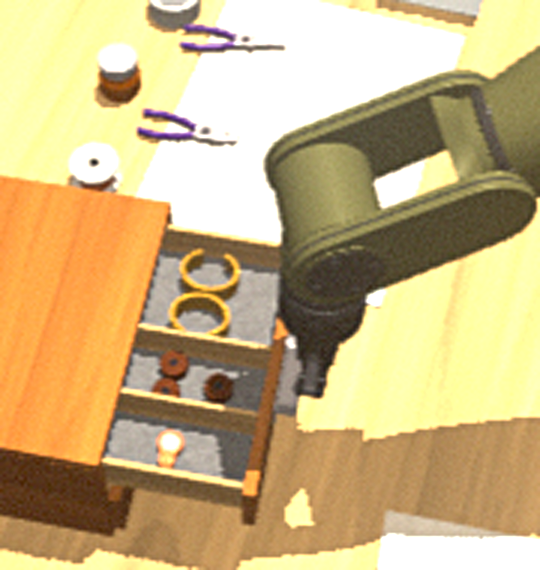

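```bash
python3 -m handwheel '[{"tx":0.2,"ty":0.026,"tz":0,"wx":0,"wy":0,"wz":0,"hand":1},{"tx":0.2,"ty":0.026,"tz":0,"wx":0,"wy":0,"wz":0,"hand":1},{"tx":0.2,"ty":0.026,"tz":0,"wx":0,"wy":0,"wz":0,"hand":1},{"tx":0.2,"ty":0.026,"tz":0,"wx":0,"wy":0,"wz":0,"hand":1},{"tx":0.2,"ty":0.026,"tz":0,"wx":0,"wy":0,"wz":0,"hand":1},{"tx":0.2,"ty":0.026,"tz":0,"wx":0,"wy":0,"wz":0,"hand":1},{"tx":0.2,"ty":0.026,"tz":0,"wx":0,"wy":0,"wz":0,"hand":1},{"tx":0.2,"ty":0.026,"tz":0,"wx":0,"wy":0,"wz":0,"hand":1},{"tx":0.15,"ty":0.02,"tz":0,"wx":0,"wy":0,"wz":0,"hand":1},{"tx":0.1,"ty":0.013,"tz":0,"wx":0,"wy":0,"wz":0,"hand":1}]'
python3 - <<'E'
from h import *
x,y=cab(-.143,-.002); print(x,y); need(x,y,.082,97.4)
c=capture("side"); crop(c,"d25.png",240,150,420,340,3)
E
```

```text
time: 46.95
tcp_pos: [0.5264, 0.3017, 0.0835]
tool_rot: [[-0.992, -0.13, 0.0], [-0.13, 0.992, -0.0], [-0.0, -0.0, -1.0]]
force: [-1.9, 0.7, 0.5]
gripper_width: -0.0003
0.5564486149723732 0.30459888736464236
pos [0.5264 0.3017 0.0835] yaw 97.5 -> tx 0.60 ty 0.06 tz -0.03  wz -0.01 w -0.0003 F [-1.9  0.7  0.5] t 47.0
```

View pics/d25.png

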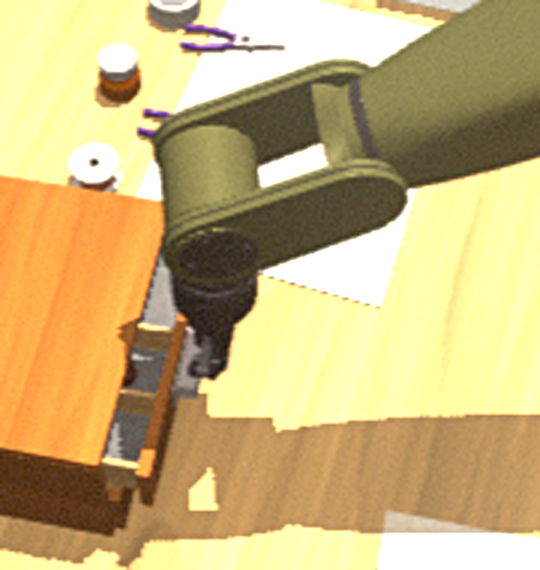

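```bash
python3 -m handwheel '[{"tx":0.08,"ty":0.01,"tz":0,"wx":0,"wy":0,"wz":0,"hand":1},{"tx":0.08,"ty":0.01,"tz":0,"wx":0,"wy":0,"wz":0,"hand":1},{"tx":0.06,"ty":0.008,"tz":0,"wx":0,"wy":0,"wz":0,"hand":1},{"tx":0.06,"ty":0.008,"tz":0,"wx":0,"wy":0,"wz":0,"hand":1},{"tx":0.05,"ty":0.007,"tz":0,"wx":0,"wy":0,"wz":0,"hand":1},{"tx":0.05,"ty":0.007,"tz":0,"wx":0,"wy":0,"wz":0,"hand":1}]'; python3 -m handwheel '[{"tx":0.05,"ty":0.007,"tz":0,"wx":0,"wy":0,"wz":0,"hand":1},{"tx":0.05,"ty":0.007,"tz":0,"wx":0,"wy":0,"wz":0,"hand":1}]'
python3 - <<'E'
from h import *
x,y=cab(-.143,-.002); print(x,y); need(x,y,.082,97.4)
E
```

```text
time: 47.75
tcp_pos: [0.5446, 0.3041, 0.0837]
tool_rot: [[-0.992, -0.13, -0.001], [-0.13, 0.992, -0.0], [0.001, -0.0, -1.0]]
force: [-5.2, -2.0, 4.7]
gripper_width: 0.0001
time: 48.0
tcp_pos: [0.5499, 0.3048, 0.0836]
tool_rot: [[-0.992, -0.13, -0.0], [-0.13, 0.992, -0.0], [0.0, -0.0, -1.0]]
force: [-3.2, -1.6, 1.9]
gripper_width: 0.0001
0.5564486149723732 0.30459888736464236
pos [0.5499 0.3048 0.0836] yaw 97.5 -> tx 0.13 ty -0.00 tz -0.03  wz -0.01 w 0.0001 F [-3.2 -1.6  1.9] t 48.0
```

```bash
python3 -m handwheel '[{"tx":0.04,"ty":0.005,"tz":0,"wx":0,"wy":0,"wz":0,"hand":1},{"tx":0.04,"ty":0.005,"tz":0,"wx":0,"wy":0,"wz":0,"hand":1}]'|grep -E "pos|force"; python3 -m handwheel '[{"tx":0.04,"ty":0.005,"tz":0,"wx":0,"wy":0,"wz":0,"hand":1},{"tx":0.02,"ty":0.003,"tz":0,"wx":0,"wy":0,"wz":0,"hand":1}]'|grep -E "pos|force"
python3 - <<'E'
from h import *
c=capture("side"); crop(c,"d26.png",240,150,420,340,3)
c=capture("wrist"); cv2.imwrite("pics/w26.png",c["image"][:,:,::-1])
E
```

```text
tcp_pos: [0.5544, 0.3055, 0.0834]
force: [-0.2, -0.1, 0.2]
tcp_pos: [0.5571, 0.306, 0.0836]
force: [-2.0, -0.3, 0.8]
```

View pics/d26.png

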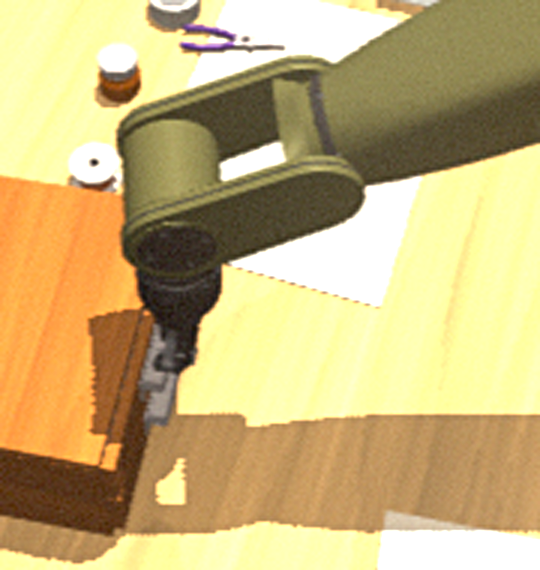

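View pics/w26.png

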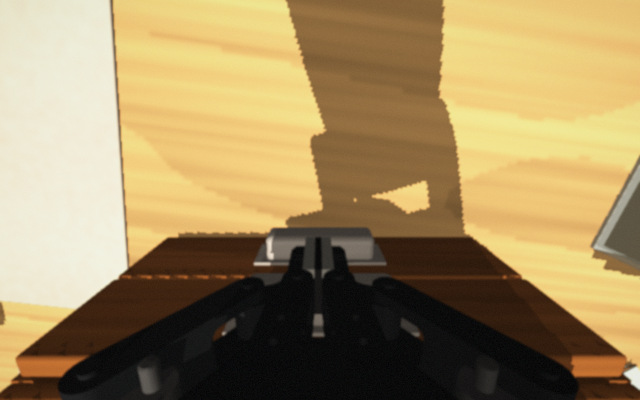

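```bash
python3 -m handwheel '[{"tx":0.03,"ty":0.004,"tz":0,"wx":0,"wy":0,"wz":0,"hand":1},{"tx":0,"ty":0,"tz":0,"wx":0,"wy":0,"wz":0,"hand":1}]'|grep -E "pos|force"; python3 -m handwheel '[{"tx":0.03,"ty":0.004,"tz":0,"wx":0,"wy":0,"wz":0,"hand":1},{"tx":0,"ty":0,"tz":0,"wx":0,"wy":0,"wz":0,"hand":1}]'|grep -E "pos|force"
```

```text
tcp_pos: [0.557, 0.3059, 0.0836]
force: [-5.5, -1.8, 4.0]
tcp_pos: [0.5569, 0.3058, 0.0836]
force: [-11.2, -3.1, 7.1]
```

```bash
python3 -m handwheel '[{"tx":-0.5,"ty":-0.065,"tz":0,"wx":0,"wy":0,"wz":0,"hand":1},{"tx":-0.7,"ty":-0.09,"tz":0.3,"wx":0,"wy":0,"wz":0,"hand":1},{"tx":0,"ty":-0.3,"tz":0.9,"wx":0,"wy":0,"wz":0,"hand":-1},{"tx":0,"ty":-0.8,"tz":0.9,"wx":0,"wy":0,"wz":-0.4,"hand":-1},{"tx":0.1,"ty":-0.9,"tz":0.9,"wx":0,"wy":0,"wz":-0.4,"hand":-1},{"tx":0.2,"ty":-0.9,"tz":0.9,"wx":0,"wy":0,"wz":0,"hand":-1},{"tx":0.2,"ty":-0.9,"tz":0.5,"wx":0,"wy":0,"wz":0,"hand":-1},{"tx":0.2,"ty":-0.9,"tz":0,"wx":0,"wy":0,"wz":0,"hand":-1},{"tx":0.2,"ty":-0.9,"tz":0,"wx":0,"wy":0,"wz":0,"hand":-1},{"tx":0,"ty":0,"tz":0,"wx":0,"wy":0,"wz":0,"hand":-1}]'
python3 - <<'E'
from h import *
c=capture("wrist"); np.save("w27.npy",c,allow_pickle=True); cv2.imwrite("pics/w27.png",c["image"][:,:,::-1]); need(.6585,-.0283,.1,92)
c=capture("side"); crop(c,"d27.png",240,120,420,340,2.7)
E
```

```text
time: 50.35
tcp_pos: [0.5449, 0.0182, 0.3012]
tool_rot: [[-1.0, -0.006, 0.0], [-0.006, 1.0, -0.0], [-0.0, -0.0, -1.0]]
force: [0.1, 0.4, 0.7]
gripper_width: 0.0855
pos [0.5447 0.0196 0.3012] yaw 90.4 -> tx 2.28 ty -0.96 tz -4.02  wz 0.18 w 0.0852 F [ 0.2 -0.3 -0.3] t 50.4
```

View pics/w27.png

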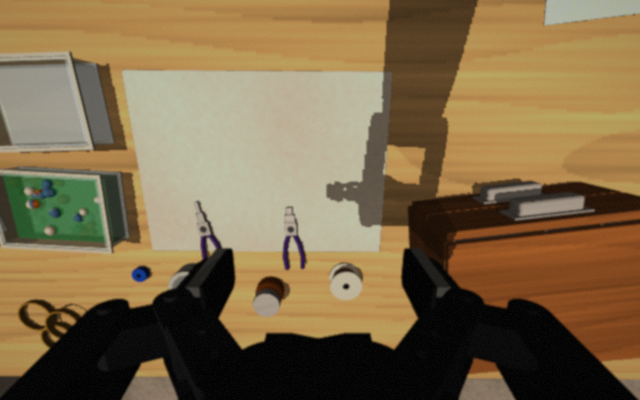

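View pics/d27.png

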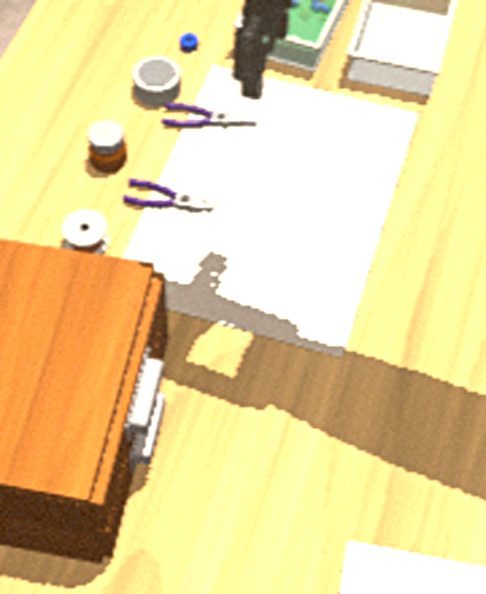

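```bash
python3 -m handwheel '[{"tx":0.6,"ty":-0.25,"tz":-0.9,"wx":0,"wy":0,"wz":0.18,"hand":-1},{"tx":0.6,"ty":-0.25,"tz":-0.9,"wx":0,"wy":0,"wz":0,"hand":-1},{"tx":0.6,"ty":-0.25,"tz":-0.9,"wx":0,"wy":0,"wz":0,"hand":-1},{"tx":0.48,"ty":-0.21,"tz":-0.9,"wx":0,"wy":0,"wz":0,"hand":-1},{"tx":0,"ty":0,"tz":-0.9,"wx":0,"wy":0,"wz":0,"hand":-1},{"tx":0,"ty":0,"tz":-0.2,"wx":0,"wy":0,"wz":0,"hand":-1},{"tx":0,"ty":0,"tz":0,"wx":0,"wy":0,"wz":0,"hand":-1}]'
python3 - <<'E'
from h import *
c=capture("wrist"); np.save("w28.npy",c,allow_pickle=True); cv2.imwrite("pics/w28.png",c["image"][:,:,::-1]); crop(c,"w28c.png",230,120,430,290,4); need(.6585,-.0283,-.018,92)
E
```

```text
time: 51.32
tcp_pos: [0.6583, -0.0262, 0.0665]
tool_rot: [[-0.999, -0.038, -0.0], [-0.038, 0.999, 0.0], [0.0, 0.0, -1.0]]
force: [-0.2, 0.8, 0.1]
gripper_width: 0.0855
pos [ 0.6595 -0.0265  0.0683] yaw 92.2 -> tx -0.02 ty -0.04 tz -1.73  wz -0.02 w 0.0855 F [-0.3  0.1  1. ] t 51.4
```

View pics/w28c.png

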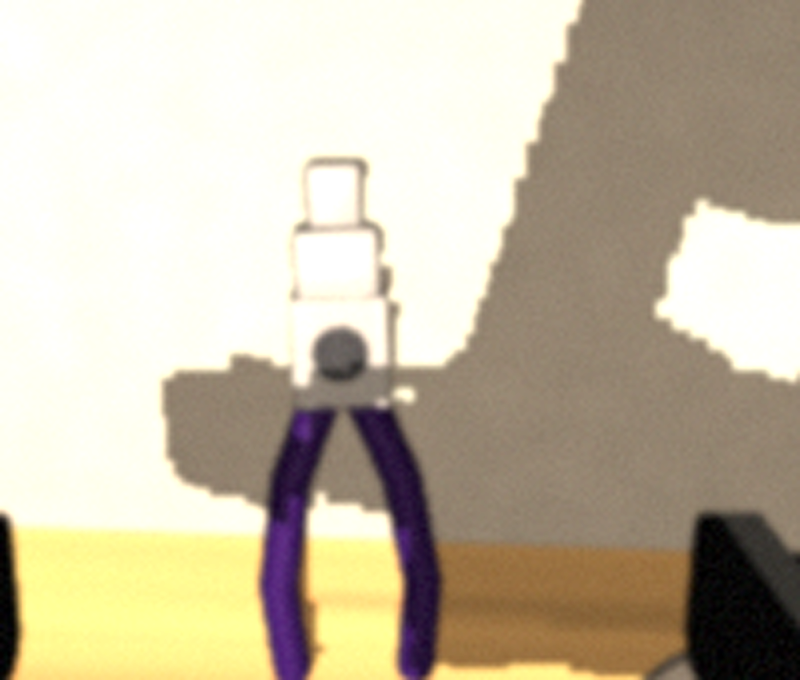

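Run:
```python
from h import *
c=np.load("w28.npy",allow_pickle=True).item(); p=ray(c,315.25,208.25,.013); q=ray(c,230+335/4,120+162/4,.009); r=ray(c,230+352/4,120+660/4,.009);print(p,q,r,np.degrees(np.arctan2(*(q-r)[[1,0]]))); need(p[0],p[1],-.018,93)
```

```text
[ 0.65839576 -0.02877021  0.013     ] [ 0.6199414  -0.03142131  0.009     ] [ 0.73249654 -0.02357621  0.009     ] -176.01293274212134
pos [ 0.6595 -0.0265  0.0683] yaw 92.2 -> tx -0.02 ty -0.04 tz -1.73  wz 0.09 w 0.0855 F [-0.3  0.1  1. ] t 51.4
```

```bash
python3 -m handwheel '[{"tx":-0.01,"ty":-0.045,"tz":-0.7,"wx":0,"wy":0,"wz":0.2,"hand":-1},{"tx":0,"ty":0,"tz":-0.6,"wx":0,"wy":0,"wz":0,"hand":-1},{"tx":0,"ty":0,"tz":-0.43,"wx":0,"wy":0,"wz":0,"hand":-1},{"tx":0,"ty":0,"tz":0,"wx":0,"wy":0,"wz":0,"hand":-1},{"tx":0,"ty":0,"tz":0,"wx":0,"wy":0,"wz":0,"hand":1},{"tx":0,"ty":0,"tz":0,"wx":0,"wy":0,"wz":0,"hand":1},{"tx":0,"ty":0,"tz":0,"wx":0,"wy":0,"wz":0,"hand":1},{"tx":0,"ty":0,"tz":0,"wx":0,"wy":0,"wz":0,"hand":1},{"tx":0,"ty":0,"tz":0,"wx":0,"wy":0,"wz":0,"hand":1}]'
python3 - <<'E'
from h import *
c=np.load("w2.npy",allow_pickle=True).item(); W=cloud(c)
# tub rim geometry from side view
s=capture("side"); Ws=cloud(s)
for W in (Ws,cloud(np.load("w27.npy",allow_pickle=True).item()),W):
    m=(W[...,2]>.047)&(W[...,2]<.062)&(W[...,0]>.38)&(W[...,0]<.535)&(W[...,1]>-.5)&(W[...,1]<-.3)
    P=W[m]; print(len(P),[np.round(x,4) for x in cv2.minAreaRect(P[:,:2].astype(np.float32))])
need(.48,-.375,.15,4)
E
```

```text
time: 52.5
tcp_pos: [0.6587, -0.0297, -0.0192]
tool_rot: [[-0.998, -0.067, 0.001], [-0.067, 0.998, -0.0], [-0.001, -0.0, -1.0]]
force: [-0.4, -0.5, 3.7]
gripper_width: 0.0178
55 [array([ 0.4174, -0.3144]), array([0.0672, 0.0301]), np.float64(30.0114)]
1991 [array([ 0.4575, -0.378 ]), array([0.1282, 0.1395]), np.float64(1.9694)]
2739 [array([ 0.4581, -0.3974]), array([0.1281, 0.1777]), np.float64(2.0732)]
pos [ 0.6587 -0.0296 -0.0192] yaw 93.8 -> tx -3.57 ty -6.91 tz 3.38  wz -10.45 w 0.0181 F [-0.6 -0.5  5.1] t 52.5
```

Run:
```python
from h import *
c=capture("wrist"); o=observe(); W=cloud(c); R=o["tool_rot"]; 
print("zmin",np.nanmin(np.where(c["z_map"]>0,c["z_map"],np.nan)))
L=(W-o["tcp_pos"])@R  # tool frame
h=-L[...,2]-.024
m=np.isfinite(h)&(h>0.02)&(h<.14)&(abs(L[...,0])<.06)
for a in np.arange(.02,.13,.01):
    k=m&(h>=a)&(h<a+.01)
    if k.sum()>5: print(round(a,2),k.sum(),np.percentile(L[...,1][k],[1,99]).round(3),np.percentile(L[...,0][k],[1,99]).round(3))
```

```text
zmin 0.052787542
0.02 687 [-0.023  0.022] [-0.009  0.011]
0.03 915 [-0.02   0.019] [-0.011  0.011]
0.04 1617 [-0.039  0.038] [-0.009  0.014]
0.05 5789 [-0.045  0.044] [-0.011  0.013]
0.06 4607 [-0.05   0.049] [-0.012  0.017]
0.07 9717 [-0.055  0.054] [-0.011  0.017]
0.08 12437 [-0.061  0.06 ] [0.001 0.018]
0.09 10694 [-0.063  0.063] [0.006 0.02 ]
0.1 1215 [-0.019  0.019] [0.018 0.021]
```

```bash
python3 -m handwheel '[{"tx":0,"ty":0,"tz":0.5,"wx":0,"wy":0,"wz":0,"hand":1},{"tx":0,"ty":0,"tz":0.9,"wx":0,"wy":0,"wz":0,"hand":1},{"tx":-0.2,"ty":0,"tz":0.9,"wx":0,"wy":0,"wz":0,"hand":1},{"tx":-0.4,"ty":-0.4,"tz":0.2,"wx":0,"wy":0,"wz":-0.89,"hand":1},{"tx":-0.4,"ty":-0.6,"tz":0,"wx":0,"wy":0,"wz":-0.89,"hand":1},{"tx":-0.4,"ty":-0.6,"tz":0,"wx":0,"wy":0,"wz":-0.89,"hand":1},{"tx":-0.4,"ty":-0.6,"tz":0,"wx":0,"wy":0,"wz":-0.89,"hand":1},{"tx":-0.4,"ty":-0.6,"tz":0,"wx":0,"wy":0,"wz":-0.89,"hand":1},{"tx":-0.4,"ty":-0.6,"tz":0,"wx":0,"wy":0,"wz":-0.89,"hand":1}]'; python3 -m handwheel '[{"tx":-0.4,"ty":-0.6,"tz":0,"wx":0,"wy":0,"wz":-0.89,"hand":1},{"tx":-0.4,"ty":-0.6,"tz":0,"wx":0,"wy":0,"wz":-0.89,"hand":1},{"tx":-0.21,"ty":-0.6,"tz":0,"wx":0,"wy":0,"wz":-0.89,"hand":1},{"tx":0,"ty":-0.6,"tz":0,"wx":0,"wy":0,"wz":-0.89,"hand":1},{"tx":0,"ty":-0.6,"tz":0,"wx":0,"wy":0,"wz":-0.89,"hand":1},{"tx":0,"ty":-0.53,"tz":0,"wx":0,"wy":0,"wz":-0.89,"hand":1},{"tx":0,"ty":0,"tz":0,"wx":0,"wy":0,"wz":0,"hand":1}]';python3 - <<'E'
from h import *
c=capture("wrist"); np.save("w29.npy",c,allow_pickle=True); cv2.imwrite("pics/w29.png",c["image"][:,:,::-1]); need(.478,-.376,-.005,2)
W=cloud(c);m=(W[...,2]>.047)&(W[...,2]<.062)&(W[...,0]>.38)&(W[...,0]<.535)&(W[...,1]>-.5)&(W[...,1]<-.3)
P=W[m]; print(len(P),[np.round(x,4) for x in cv2.minAreaRect(P[:,:2].astype(np.float32))], np.percentile(P,[1,99],axis=0))
E
```

```text
time: 53.72
tcp_pos: [0.5265, -0.2, 0.1037]
tool_rot: [[-0.74, 0.673, -0.002], [0.673, 0.74, 0.001], [0.002, -0.001, -1.0]]
force: [-0.3, 0.3, -1.2]
gripper_width: 0.0179
time: 54.6
tcp_pos: [0.4767, -0.377, 0.1038]
tool_rot: [[-0.035, 0.999, -0.001], [0.999, 0.035, 0.001], [0.001, -0.001, -1.0]]
force: [0.2, 0.5, -0.3]
gripper_width: 0.018
pos [ 0.4768 -0.3759  0.1036] yaw 2.1 -> tx 0.02 ty -0.00 tz -2.17  wz -0.01 w 0.0178 F [ 0.4  0.2 -1.4] t 54.6
6235 [array([ 0.458 , -0.3968]), array([0.1286, 0.1743]), np.float64(2.022)] [[ 0.39271199 -0.48097729  0.04768591]
 [ 0.52146342 -0.30860323  0.05695973]]
```

View pics/w29.png

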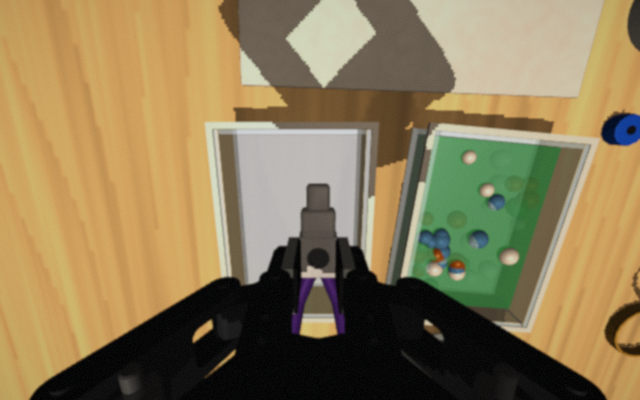

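```bash
python3 -m handwheel '[{"tx":0.02,"ty":0,"tz":-0.7,"wx":0,"wy":0,"wz":0,"hand":1},{"tx":0,"ty":0,"tz":-0.7,"wx":0,"wy":0,"wz":0,"hand":1},{"tx":0,"ty":0,"tz":-0.5,"wx":0,"wy":0,"wz":0,"hand":1},{"tx":0,"ty":0,"tz":-0.2,"wx":0,"wy":0,"wz":0,"hand":1},{"tx":0,"ty":0,"tz":0,"wx":0,"wy":0,"wz":0,"hand":1}]'
python3 - <<'E'
from h import *
need(.478,-.376,-.005,2)
c=capture("wrist"); cv2.imwrite("pics/w30.png",c["image"][:,:,::-1])
E
```

```text
time: 55.28
tcp_pos: [0.4782, -0.3751, -0.0008]
tool_rot: [[-0.037, 0.999, -0.001], [0.999, 0.037, 0.001], [0.001, -0.001, -1.0]]
force: [0.4, 0.1, -0.4]
gripper_width: 0.0176
pos [ 0.4782 -0.3751 -0.0008] yaw 2.1 -> tx -0.00 ty -0.02 tz -0.08  wz -0.01 w 0.0176 F [ 0.4  0.1 -0.4] t 55.3
```

View pics/w30.png

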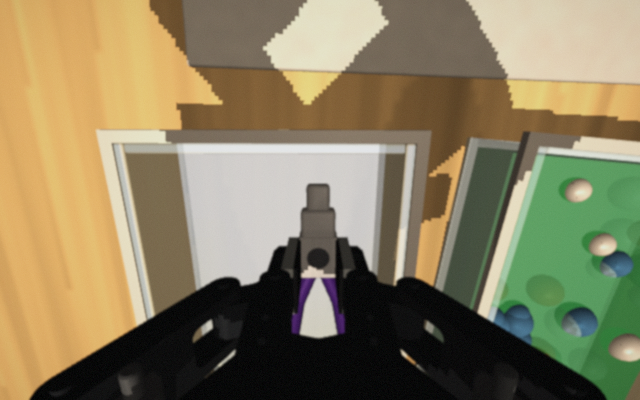

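```bash
python3 -m handwheel '[{"tx":0,"ty":0,"tz":-0.06,"wx":0,"wy":0,"wz":0,"hand":1},{"tx":0,"ty":0,"tz":-0.04,"wx":0,"wy":0,"wz":0,"hand":1},{"tx":0,"ty":0,"tz":0,"wx":0,"wy":0,"wz":0,"hand":1}]'; python3 -m handwheel '[{"tx":0,"ty":0,"tz":0,"wx":0,"wy":0,"wz":0,"hand":0.4},{"tx":0,"ty":0,"tz":0,"wx":0,"wy":0,"wz":0,"hand":0.3},{"tx":0,"ty":0,"tz":0,"wx":0,"wy":0,"wz":0,"hand":0.3},{"tx":0,"ty":0,"tz":0.3,"wx":0,"wy":0,"wz":0,"hand":0.3},{"tx":0,"ty":0,"tz":0.8,"wx":0,"wy":0,"wz":0,"hand":0.3},{"tx":0,"ty":0,"tz":0.9,"wx":0,"wy":0,"wz":0,"hand":0.3}]'
python3 - <<'E'
from h import *
c=capture("wrist"); cv2.imwrite("pics/w31.png",c["image"][:,:,::-1]); need(.6585,-.179,.07,102)
E
```

```text
time: 55.7
tcp_pos: [0.4785, -0.3761, -0.0049]
tool_rot: [[-0.036, 0.999, 0.0], [0.999, 0.036, -0.0], [-0.0, 0.0, -1.0]]
force: [-0.1, 0.3, -0.9]
gripper_width: 0.0178
time: 56.45
tcp_pos: [0.4782, -0.3758, 0.0962]
tool_rot: [[-0.036, 0.999, -0.001], [0.999, 0.036, 0.0], [0.001, -0.001, -1.0]]
force: [1.0, -1.2, 0.4]
gripper_width: 0.0301
pos [ 0.4817 -0.379   0.1046] yaw 2.1 -> tx 3.54 ty 4.00 tz -0.69  wz 11.63 w 0.0301 F [ 2.3 -1.9  4.4] t 56.5
```

View pics/w31.png

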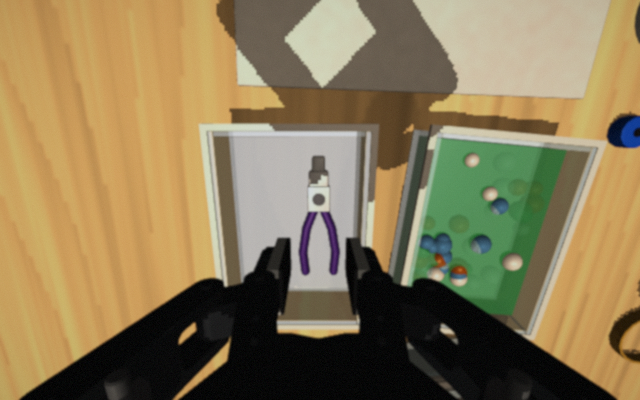

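```bash
python3 -m handwheel '[{"tx":0.2,"ty":0.3,"tz":0.3,"wx":0,"wy":0,"wz":0.89,"hand":0.3},{"tx":0.3,"ty":0.3,"tz":0,"wx":0,"wy":0,"wz":0.89,"hand":-1},{"tx":0.3,"ty":0.34,"tz":0,"wx":0,"wy":0,"wz":0.89,"hand":-1},{"tx":0.3,"ty":0.34,"tz":0,"wx":0,"wy":0,"wz":0.89,"hand":-1},{"tx":0.3,"ty":0.34,"tz":0,"wx":0,"wy":0,"wz":0.89,"hand":-1},{"tx":0.3,"ty":0.34,"tz":0,"wx":0,"wy":0,"wz":0.89,"hand":-1},{"tx":0.3,"ty":0.34,"tz":0,"wx":0,"wy":0,"wz":0.89,"hand":-1},{"tx":0.3,"ty":0.34,"tz":0,"wx":0,"wy":0,"wz":0.89,"hand":-1},{"tx":0.3,"ty":0.34,"tz":0,"wx":0,"wy":0,"wz":0.89,"hand":-1},{"tx":0.3,"ty":0.34,"tz":0,"wx":0,"wy":0,"wz":0.89,"hand":-1}]'; python3 -m handwheel '[{"tx":0.3,"ty":0.34,"tz":-0.5,"wx":0,"wy":0,"wz":0.89,"hand":-1},{"tx":0.34,"ty":0.34,"tz":-0.5,"wx":0,"wy":0,"wz":0.89,"hand":-1},{"tx":0,"ty":0,"tz":0,"wx":0,"wy":0,"wz":0.89,"hand":-1},{"tx":0,"ty":0,"tz":0,"wx":0,"wy":0,"wz":0,"hand":-1}]';python3 - <<'E'
from h import *
c=capture("wrist"); np.save("w32.npy",c,allow_pickle=True); cv2.imwrite("pics/w32.png",c["image"][:,:,::-1]); crop(c,"w32c.png",230,120,430,290,4); need(.6585,-.179,-.018,102)
E
```

```text
time: 57.75
tcp_pos: [0.6243, -0.2096, 0.111]
tool_rot: [[-0.981, 0.194, 0.001], [0.194, 0.981, -0.001], [-0.001, -0.0, -1.0]]
force: [0.0, -0.5, -0.5]
gripper_width: 0.0851
time: 58.25
tcp_pos: [0.6558, -0.1758, 0.0603]
tool_rot: [[-0.98, -0.198, 0.0], [-0.198, 0.98, -0.0], [-0.0, -0.0, -1.0]]
force: [0.8, 0.4, 0.9]
gripper_width: 0.0851
pos [ 0.656  -0.1761  0.0608] yaw 101.4 -> tx 0.05 ty -0.06 tz -1.58  wz 0.07 w 0.0854 F [ 0.6 -0.6 -0.3] t 58.3
```

View pics/w32c.png

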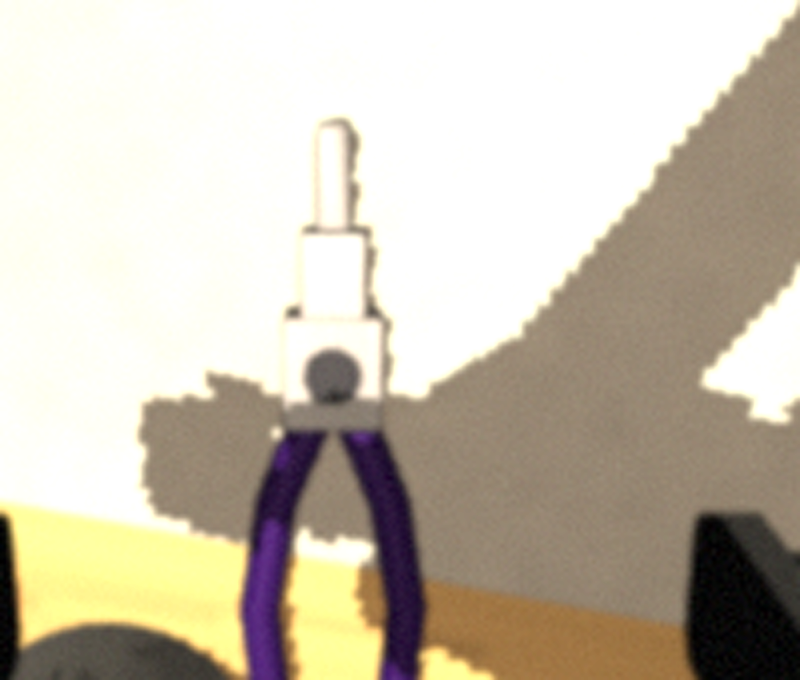

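Run:
```python
from h import *
c=np.load("w32.npy",allow_pickle=True).item(); p=ray(c,313.25,214,.013); print(p); need(p[0],p[1],-.0185,101.4)
```

```text
[ 0.65929687 -0.17937201  0.013     ]
pos [ 0.656  -0.1761  0.0608] yaw 101.4 -> tx 0.07 ty -0.06 tz -1.59  wz 0.00 w 0.0854 F [ 0.6 -0.6 -0.3] t 58.3
```

```bash
python3 -m handwheel '[{"tx":0.07,"ty":-0.065,"tz":-0.6,"wx":0,"wy":0,"wz":0,"hand":-1},{"tx":0,"ty":0,"tz":-0.6,"wx":0,"wy":0,"wz":0,"hand":-1},{"tx":0,"ty":0,"tz":-0.4,"wx":0,"wy":0,"wz":0,"hand":-1},{"tx":0,"ty":0,"tz":0,"wx":0,"wy":0,"wz":0,"hand":-1},{"tx":0,"ty":0,"tz":0,"wx":0,"wy":0,"wz":0,"hand":1},{"tx":0,"ty":0,"tz":0,"wx":0,"wy":0,"wz":0,"hand":1},{"tx":0,"ty":0,"tz":0,"wx":0,"wy":0,"wz":0,"hand":1},{"tx":0,"ty":0,"tz":0,"wx":0,"wy":0,"wz":0,"hand":1},{"tx":0,"ty":0,"tz":0,"wx":0,"wy":0,"wz":0,"hand":1}]'
python3 - <<'E'
from h import *
need(.435,-.382,.1,2)
E
```

```text
time: 59.42
tcp_pos: [0.6597, -0.1795, -0.0191]
tool_rot: [[-0.98, -0.199, 0.002], [-0.199, 0.98, -0.001], [-0.001, -0.001, -1.0]]
force: [0.2, 1.1, 4.5]
gripper_width: 0.0178
pos [ 0.6597 -0.1795 -0.0191] yaw 101.5 -> tx -4.49 ty -4.05 tz 2.38  wz -11.58 w 0.0178 F [0.2 1.1 4.5] t 59.4
```

```bash
python3 -m handwheel '[{"tx":0,"ty":0,"tz":0.5,"wx":0,"wy":0,"wz":0,"hand":1},{"tx":-0.1,"ty":0,"tz":0.9,"wx":0,"wy":0,"wz":0,"hand":1},{"tx":-0.3,"ty":0,"tz":0.9,"wx":0,"wy":0,"wz":-0.89,"hand":1},{"tx":-0.4,"ty":-0.2,"tz":0.1,"wx":0,"wy":0,"wz":-0.89,"hand":1},{"tx":-0.4,"ty":-0.4,"tz":0,"wx":0,"wy":0,"wz":-0.89,"hand":1},{"tx":-0.4,"ty":-0.4,"tz":0,"wx":0,"wy":0,"wz":-0.89,"hand":1},{"tx":-0.4,"ty":-0.4,"tz":0,"wx":0,"wy":0,"wz":-0.89,"hand":1},{"tx":-0.4,"ty":-0.4,"tz":0,"wx":0,"wy":0,"wz":-0.89,"hand":1},{"tx":-0.4,"ty":-0.4,"tz":0,"wx":0,"wy":0,"wz":-0.89,"hand":1},{"tx":-0.4,"ty":-0.4,"tz":0,"wx":0,"wy":0,"wz":-0.89,"hand":1}]'; python3 -m handwheel '[{"tx":-0.4,"ty":-0.4,"tz":0,"wx":0,"wy":0,"wz":-0.89,"hand":1},{"tx":-0.4,"ty":-0.4,"tz":0,"wx":0,"wy":0,"wz":-0.89,"hand":1},{"tx":-0.4,"ty":-0.4,"tz":0,"wx":0,"wy":0,"wz":-0.89,"hand":1},{"tx":-0.07,"ty":-0.25,"tz":0,"wx":0,"wy":0,"wz":-0.89,"hand":1},{"tx":0,"ty":0,"tz":0,"wx":0,"wy":0,"wz":-0.89,"hand":1},{"tx":0,"ty":0,"tz":0,"wx":0,"wy":0,"wz":0,"hand":1}]';python3 - <<'E'
from h import *
c=capture("wrist"); cv2.imwrite("pics/w33.png",c["image"][:,:,::-1]); need(.436,-.382,-.005,2)
E
```

```text
time: 60.68
tcp_pos: [0.4978, -0.3095, 0.0991]
tool_rot: [[-0.644, 0.765, -0.001], [0.765, 0.644, 0.001], [0.001, -0.0, -1.0]]
force: [0.6, -0.3, -1.1]
gripper_width: 0.0179
time: 61.42
tcp_pos: [0.435, -0.3816, 0.0991]
tool_rot: [[-0.037, 0.999, -0.001], [0.999, 0.037, 0.001], [0.001, -0.001, -1.0]]
force: [0.1, 0.6, -0.5]
gripper_width: 0.0177
pos [ 0.4351 -0.3815  0.0992] yaw 2.2 -> tx 0.02 ty -0.01 tz -2.08  wz -0.02 w 0.0183 F [ 0.5 -0.1 -0.9] t 61.5
```

View pics/w33.png

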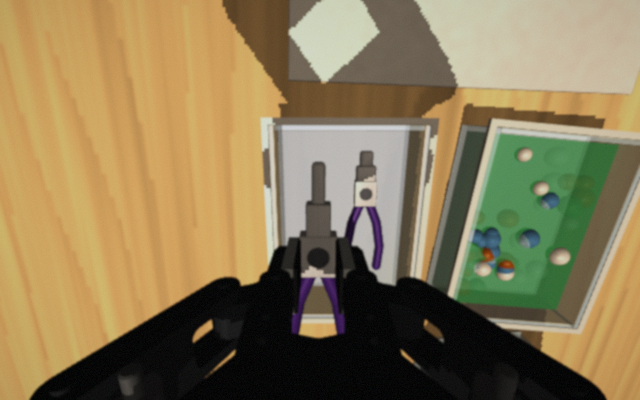

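```bash
python3 -m handwheel '[{"tx":0.02,"ty":-0.01,"tz":-0.7,"wx":0,"wy":0,"wz":0,"hand":1},{"tx":0,"ty":0,"tz":-0.7,"wx":0,"wy":0,"wz":0,"hand":1},{"tx":0,"ty":0,"tz":-0.4,"wx":0,"wy":0,"wz":0,"hand":1},{"tx":0,"ty":0,"tz":-0.2,"wx":0,"wy":0,"wz":0,"hand":1},{"tx":0,"ty":0,"tz":-0.07,"wx":0,"wy":0,"wz":0,"hand":1},{"tx":0,"ty":0,"tz":0,"wx":0,"wy":0,"wz":0,"hand":1}]'; python3 -m handwheel '[{"tx":0,"ty":0,"tz":0,"wx":0,"wy":0,"wz":0,"hand":0.42},{"tx":0,"ty":0,"tz":0,"wx":0,"wy":0,"wz":0,"hand":0.42},{"tx":0,"ty":0,"tz":0,"wx":0,"wy":0,"wz":0,"hand":0.42},{"tx":0,"ty":0,"tz":0.3,"wx":0,"wy":0,"wz":0,"hand":0.42},{"tx":0,"ty":0,"tz":0.8,"wx":0,"wy":0,"wz":0,"hand":0.42},{"tx":0,"ty":0,"tz":0.9,"wx":0,"wy":0,"wz":0,"hand":0.42},{"tx":0,"ty":0,"tz":0.9,"wx":0,"wy":0,"wz":0,"hand":0.42},{"tx":0.3,"ty":0.5,"tz":0.9,"wx":0,"wy":0,"wz":0,"hand":0.42},{"tx":0.3,"ty":0.8,"tz":0.9,"wx":0,"wy":0,"wz":0,"hand":0.42},{"tx":0,"ty":0,"tz":0,"wx":0,"wy":0,"wz":0,"hand":0.42}]'
python3 - <<'E'
from h import *
c=capture("wrist"); cv2.imwrite("pics/w34.png",c["image"][:,:,::-1]); need(.6585,-.179,.07,102)
s=capture("side"); crop(s,"d34.png",240,90,420,340,2.4); c=capture("scene"); crop(c,"s34.png",80,90,440,360,2.2)
# drawer front vs cabinet
W=cloud(s); D=W[...,:2]-C; xc=D[...,0]*np.cos(A)+D[...,1]*np.sin(A); yc=-D[...,0]*np.sin(A)+D[...,1]*np.cos(A)
m=(W[...,2]>.138)&(W[...,2]<.152)&(abs(yc)<.12)&(xc<-.05)&(xc>-.2); print("front top",m.sum(),np.percentile(xc[m],[2,50,98]).round(4))
m=(W[...,2]>.11)&(W[...,2]<.133)&(abs(yc)<.035)&(xc<-.05)&(xc>-.3); print("pull",np.percentile(xc[m],[2,50,98]).round(4))
m=(W[...,2]>.02)&(W[...,2]<.055)&(abs(yc)<.035)&(xc<-.05)&(xc>-.3); print("lower pull",m.sum(),np.percentile(xc[m],[2,50,98]).round(4))
E
```

```text
time: 62.22
tcp_pos: [0.437, -0.3829, -0.0028]
tool_rot: [[-0.036, 0.999, 0.001], [0.999, 0.036, -0.001], [-0.001, 0.001, -1.0]]
force: [-0.8, -0.0, -0.4]
gripper_width: 0.0178
time: 63.48
tcp_pos: [0.4693, -0.3171, 0.2383]
tool_rot: [[-0.039, 0.999, 0.009], [0.999, 0.039, -0.007], [-0.007, 0.009, -1.0]]
force: [-0.1, 0.0, 0.0]
gripper_width: 0.0251
pos [ 0.4678 -0.3172  0.235 ] yaw 2.2 -> tx 3.81 ty 2.76 tz -3.30  wz 11.61 w 0.0246 F [-0.1 -0.3 -0.9] t 63.5
front top 320 [-0.1117 -0.1059 -0.0985]
pull [-0.1306 -0.1257 -0.1123]
lower pull 12 [-0.1305 -0.13   -0.1289]
```

View pics/w34.png

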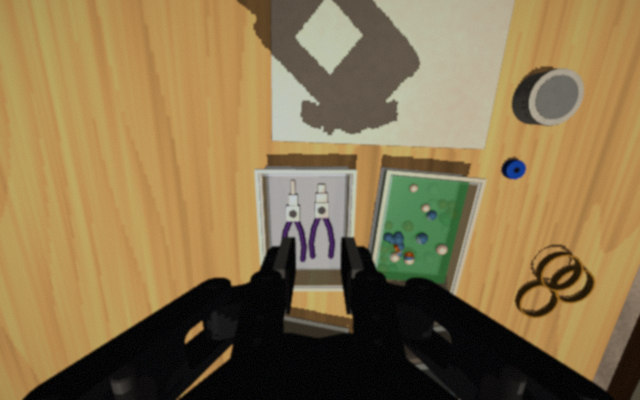

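View pics/s34.png

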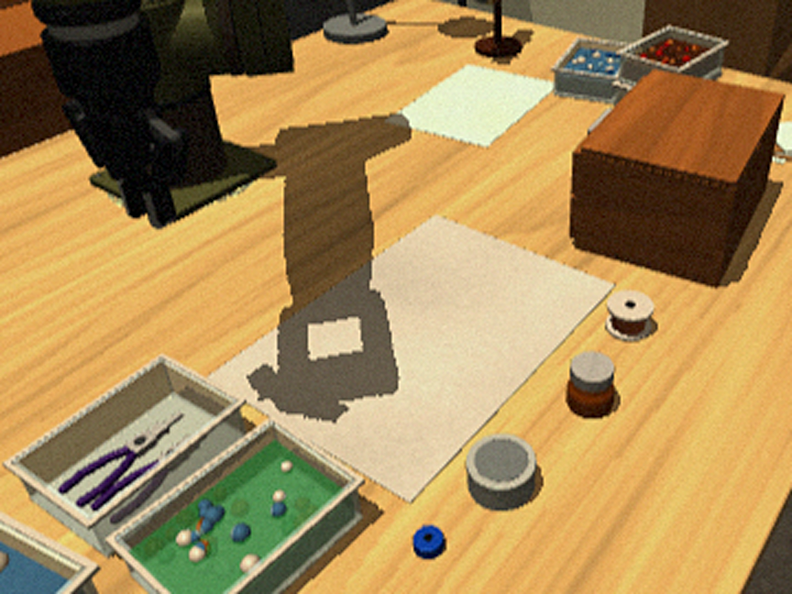

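View pics/d34.png

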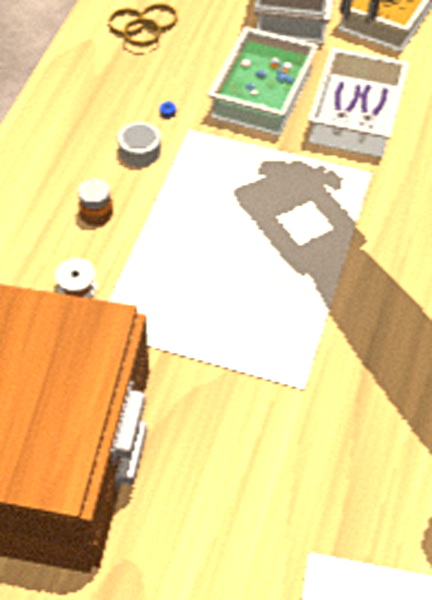

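Run:
```python
from workcell import *
print(job_done())
```

```text
the job is handed in; nothing more can be done
None
```

The bench is tidied and the job is handed in, at about 63.5 s of the 200 s allowed. Eight of the nine listed pieces were on the board; I saw only one pendant.

**Drawer and tub:** Both cuffs went into the wide compartment, all three beads into the middle one and the pendant into the end one. I pushed the drawer in slowly: about 5 N at the catch, then it dropped in and met a solid stop. Afterwards both pliers went into the clear tub. I let them drop about 13 mm, because the gripper is too wide to go lower beside the rim.

**Last checks:**
- **Board and tub:** the pictures show the board empty and both pliers lying flat in the tub.
- **Fixtures and look-alikes:** the jar, tin, spool, blue bead and far rings are where they were.
- **Drawer:** its pull is level with the lower drawer's, about 1 mm from the computed home position, and the stop held at 11 N.

**What disagreed:**
- **Finger length:** the fingertips sit about 24 mm short of the reported TCP. My first cuff grasp therefore closed above the rim without moving the cuff. I measured the offset with a light 13 N touch on the board and corrected for it.
- **Gripper width:** readings ran 2–5 mm under the stated sizes, but every grasp held.

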